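# Fasten a contact strip in a distribution-box tray with a quarter-turn thumbscrew

### The job

Slide the loose brass contact strip, keyhole end first, along the channel of the black tray and gently home against the stop of the terminal block, so that its keyhole lies over the block's. Then take the wing-headed thumbscrew from the wooden rack, put it through both keyholes until its flange sits flat on the strip, and lock it with a quarter turn so that its wing stands across the strip. Force nothing, leave all other things where they are, and let go.

Things in the scene. Friction and masses are not known exactly. Their poses are not given: they have to be found in the camera images.
- housing: Black open plastic tray, 260 (x) x 160 (y) mm, walls 22 mm high, fixed. Origin: centre of its underside, z up. Along its x axis (y = 0) runs a grey channel, then a terminal block (see the three points). Black posts, green moulded carriers (under 18 mm high) and thin brass strips on both sides of the channel belong to it.
- channel_mouth (a point): Centre of the channel's floor at the start of its guide walls: housing x = -60 mm, floor 26 mm above the tray's underside. The floor, 52 mm wide, runs from x = -68 to +40 mm. The 8 mm high guide walls are 44 mm apart here and close in evenly to 27.5 mm at x = -10 mm. Axes as the housing's.
- channel_neck (a point): Centre of the channel's floor at housing x = -10 mm, z = 26 mm: from here to x = +40 mm the guide walls run parallel, 27.5 mm apart.
- block_nominal (a point): Nominal centre of the terminal block's keyhole: housing x = 70, z = 25 mm (the block's top, 1 mm below the channel floor). The real one lies up to 15 mm nearer or farther along x, as the block was clamped by hand; not measured. A stop wall, 14 mm high, stands 15 mm beyond the real keyhole: a strip pushed against it is lined up. The keyhole is like the strip's; plate 8 mm, 13 mm free space below.
- strip: Loose brass bar, 140 (x) x 26 (y) x 6 (z) mm, about 0.17 kg, flat on the table at first. Origin: centre of its underside, z up; keyhole near its +x end (end face at x = +70 mm). A black upright grip, 22 (x) x 14 (y) mm, rises from z = 6 to z = 36 mm, centred at x = -20 mm, y = 0.
- strip_hole (a point): Centre of the strip's keyhole on the strip's upper face (55, 0, 6 mm in the strip's frame). The keyhole: a 12 mm square joined with a slot 19 mm long (strip x) by 7 mm wide (y), right through.
- screw: Steel quarter-turn thumbscrew, 60 g, upright in a rack hole. Origin: on its axis under its flange (24 mm wide, 3 thick). Flat wing 24 (x) x 10 (y) mm, z = 3 to 23. Below: 10 mm shank, two lugs 16 mm over both (x) by 5 mm (y) at z = -15 to -20, cone to a 3.6 mm nose at z = -27. Lugs and wing are in line; both ways round are alike. Turns freely either way once seated.
- screw_tip (a point): End of the thumbscrew's nose, on its axis, 27 mm below its flange's underside.
- spare0: Bystander in the rack: short thumbscrew with a round head 18 mm across and 13 mm high over all. Origin under its flange.
- spare1: Another like spare0.
- driver: Bystander: screwdriver on the table.
- spanner: Bystander: spanner on the table.
- jar: Bystander: small clear jar, 56 mm across, 70 mm high.
- tape: Bystander: roll of black tape, 90 mm across.
- disc: Bystander: black moulded disc, 72 mm across, 14 mm high.
- carrier: Bystander: green moulded contact carrier, 60 x 40 x 18 mm.
- rack: Fixed wooden block, 160 (x) x 56 (y) x 36 (z) mm, origin at the centre of its underside; three loose-fitting 20 mm holes in a row along its x axis, at x = -50, 0 and +50 mm. The two other screws in it have round heads and are not wanted.
Not all that is in view belongs to the job. Of the things shaped like the strip, the brass one is meant.

How it is judged:
By the outcome, as a careful person would: the job done as asked, in the order asked, and still so for the second after the job is handed in, with the robot touching nothing.
It also fails if it takes over 72 s, if anything falls off the work surface, if the arm or the gripper's body presses on something with over 40 N, if the wrist force passes 120 N, or if a joint passes its speed limit or range.

### The arm

A 6-joint arm with a two-finger parallel gripper is mounted at the origin on the work surface. World frame = base frame: x ahead of the robot, y to its left, z up, the work surface at z = 0. Lengths are in m, angles in rad, forces in N, time in s.
With the tool pointing down it reaches from about 0.35 to 0.8 m from the base axis. Payload 7.3 kg.
Tool frame: the origin (TCP) lies midway between the tips of the shut fingers; the grasp point (between the pads) lies 19 mm behind it; z points along the fingers, y is the direction in which the jaws open and shut (so a half turn about z gives the same grasp; the last joint's range is limited). The gripper opens to 85 mm and grips with 20 to 120 N. Pads are 22 mm wide; open, the fingers measure 114 mm over their backs; the gripper's body (76 mm by 85 mm) begins 54 mm behind the grasp point. The pads swing forward as they close: fully open they stand 13 mm farther back than shut.
Start: joints at [-1.329, 0.342, 1.524, -0, 1.275, -0.146], TCP at [0.199, -0.486, 0.231] pointing down, gripper open.
Joint ranges: [-2.53, 2.53], [-0.77, 2.02], [0.04, 2.7], [-1, 4.14], [0.28, 2.66], [-3.11, 3.11]. Speed limits (rad/s): [2.57, 2.57, 3.14, 3.14, 3.14, 3.14].

### API

Orientations are given as [roll, pitch, yaw] about the fixed x, y, z axes, in that order (R = Rz(yaw) Ry(pitch) Rx(roll)).
In Python, from workcell import r gives the robot as it stands.
- The arm moves only by the tool play_rows, never from a script. Its argument "increments" is a list of rows, each an object with "fingers": the finger opening in m, from 0 to 0.0854; "slide": the shift along the tool's x, y, z in m, a list of three; "rotation": the turn, a rotation vector about the tool's x, y, z in degrees, a list of three. In form: [{"fingers": fingers, "slide": [x, y, z], "rotation": [rx, ry, rz]}, ...]. A call has 1 to 20 rows; each row shifts and turns the commanded pose from where the row before left it, along the tool's axes as they then stand; what a row does not reach is not made up. A row lasts 1/8 s, in which the tool goes at most 62.5 mm and 10.7 degrees, less where a joint would pass 70% of its speed; a pose out of reach is approached as far as the arm can. A call with a gripper value outside its range is refused whole. The fingers move at their own pace and stop on an object; "newtons" is the grip in N (left out, the last holds). Time passes only in rows, so rows that do not move let the fingers close. It gives the time, the measured TCP pose, the force and the opening at its end, in the units of the state.
- r.get_obs(): the state, without advancing time (a new reading comes with each control period).
- r.read_camera(name): name is "scene" or "side" or "wrist"; returns a dict with "image" (384x512x3 uint8, red, green, blue), "mtx" (3x3 intrinsics, pixels), "view" (4x4, takes a point from world to camera coordinates). Camera axes: x right, y down, z forward; pixel columns grow to the right and rows downward; lengths in m; the calibration is good to about 2 mm. The wrist camera is an equidistant fisheye: a pixel r from the principal point sees the ray r / f radians off the axis. A picture is of the moment at which its call begins. There is no depth.
- r.finish_job(): hands the job in, once; it reports no verdict.
The state is a dict: "t": time; "joint_positions": joint angles; "dq": joint speeds; "joint_efforts": joint torques, N m; "ee_pos": TCP position; "tcp_rot": TCP orientation; "force": force on the tool from outside, world axes, zero at the start; "ft_torque": the same for the moment, N m; "width": finger opening in m.
Only numpy, scipy, OpenCV 4.12 (cv2) and the standard library are available. Lean on these libraries where they do the work, as an engineer would, in place of code of your own. Each camera call takes 0.05 s, during which the arm holds its last target.

## Working session

There is one attempt and no reset: what is moved stays moved. The work goes in short steps, Python scripts to look and compute and a tool call to move; the robot and the scene stay as the last step left them, time stands still between calls to the robot, and variables do not carry over. Pictures are saved under pics/ and viewed, and the job is handed in when it is done.

Besides the shell and the picture viewer there is one more tool, called after "Call:" as name([rows], argument=value, ...), one row to a line, values as JSON. play_rows: Moves the arm, as the interface text tells. Its arguments: {"type":"object","properties":{"increments":{"type":"array"},"newtons":{"type":"number"}},"required":["increments"]}

```bash
mkdir -p pics; ls; cat > h.py <<'E'
import numpy as np, cv2, sys
from workcell import r
def snap(n,f):
    c=r.read_camera(n); cv2.imwrite(f,cv2.cvtColor(c['image'],cv2.COLOR_RGB2BGR)); 
    np.savez(f.replace('.png','.npz'),mtx=c['mtx'],view=c['view'],image=c['image']); return c
def crop(f,x0,y0,x1,y1,s,out):
    im=cv2.imread(f)[y0:y1,x0:x1]; cv2.imwrite(out,cv2.resize(im,None,fx=s,fy=s,interpolation=cv2.INTER_CUBIC))
def ray(c,u,v,fish=False):
    M=c['mtx'];V=c['view']
    x=(u-M[0,2])/M[0,0];y=(v-M[1,2])/M[1,1]
    if fish:
        t=np.hypot(x,y); d=np.array([np.sin(t)*x/t,np.sin(t)*y/t,np.cos(t)]) if t>0 else np.array([0,0,1.])
    else: d=np.array([x,y,1.])
    R=V[:3,:3]; return -R.T@V[:3,3], R.T@d
def atz(c,u,v,z,fish=False):
    o,d=ray(c,u,v,fish); return o+d*(z-o[2])/d[2]
def proj(c,p,fish=False):
    V=c['view'];M=c['mtx'];q=V[:3,:3]@np.asarray(p)+V[:3,3]
    if fish:
        rr=np.hypot(q[0],q[1]);t=np.arctan2(rr,q[2]);x,y=q[0]/rr*t,q[1]/rr*t
    else: x,y=q[0]/q[2],q[1]/q[2]
    return np.array([M[0,0]*x+M[0,2],M[1,1]*y+M[1,2]])
E
python3 - <<'E'
from h import *
for n in ['scene','side','wrist']:
    c=snap(n,f'pics/{n}0.png'); print(n,c['mtx'].round(1).tolist(),(-c['view'][:3,:3].T@c['view'][:3,3]).round(3))
print(r.get_obs())
E
```

```text
pics
scene [[489.8, 0.0, 261.9], [0.0, 489.8, 182.0], [0.0, 0.0, 1.0]] [1.28  0.371 1.056]
side [[442.7, 0.0, 251.0], [0.0, 442.7, 190.9], [0.0, 0.0, 1.0]] [ 0.244 -1.144  0.786]
wrist [[297.3, 0.0, 249.9], [0.0, 297.3, 196.0], [0.0, 0.0, 1.0]] [ 0.274 -0.455  0.373]
{'t': 0.15, 'joint_positions': array([-1.32900064e+00,  3.42571881e-01,  1.52474733e+00, -6.34034761e-06,
        1.27541103e+00, -1.45980375e-01]), 'dq': array([ 9.58720762e-04, -1.15514099e-03, -1.11245046e-03, -2.97299791e-04,
       -5.97684461e-04, -2.33327901e-05]), 'joint_efforts': array([ 1.29583012e-03, -4.33906245e+01, -2.46146357e+01, -1.49770244e-04,
        5.73117650e-03,  1.37823687e-05]), 'ee_pos': array([ 0.19847896, -0.48573288,  0.23079838]), 'tcp_rot': array([-3.14046628e+00, -1.59476944e-04,  3.87777825e-01]), 'force': array([-0.23719412, -0.58412583, -0.26829421]), 'ft_torque': array([-0.03714358, -0.00354193, -0.02313087]), 'width': 0.08529429979017521}
```

View pics/scene0.png

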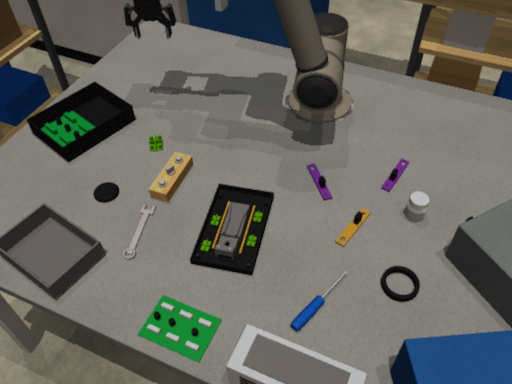

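View pics/side0.png

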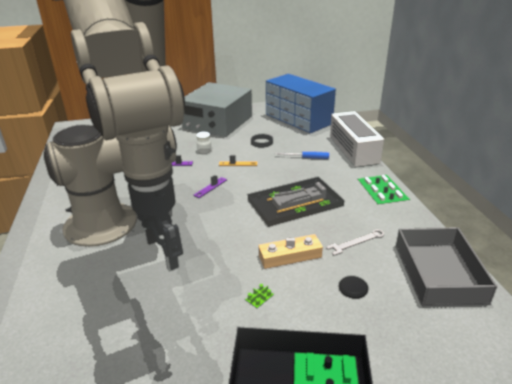

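View pics/wrist0.png

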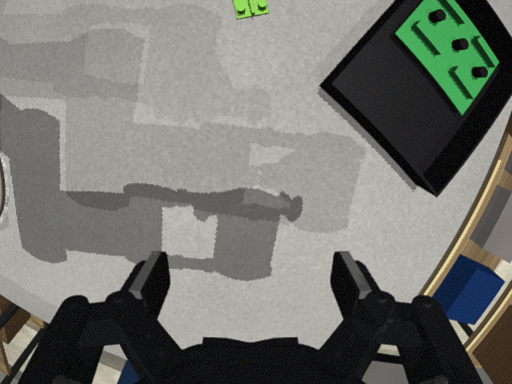

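```bash
python3 - <<'E'
from h import *
crop('pics/scene0.png',290,150,430,255,5.5,'pics/c1.png')
crop('pics/scene0.png',185,175,285,280,5.5,'pics/c2.png')
crop('pics/scene0.png',140,145,205,205,9,'pics/c3.png')
crop('pics/side0.png',160,130,350,275,4.1,'pics/c4.png')
E
```

```text
(no output)
```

View pics/c1.png

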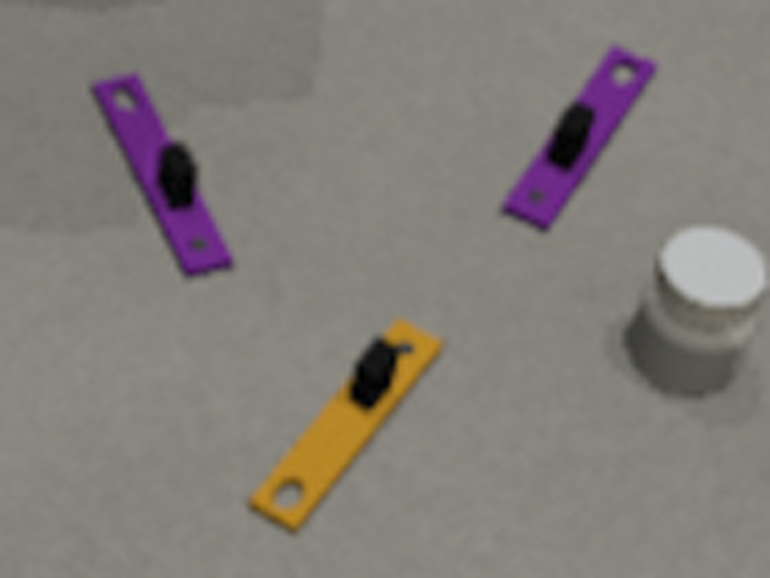

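View pics/c2.png

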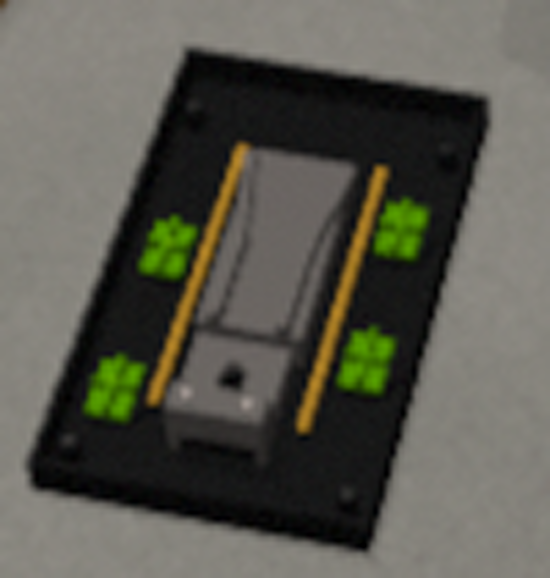

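View pics/c3.png

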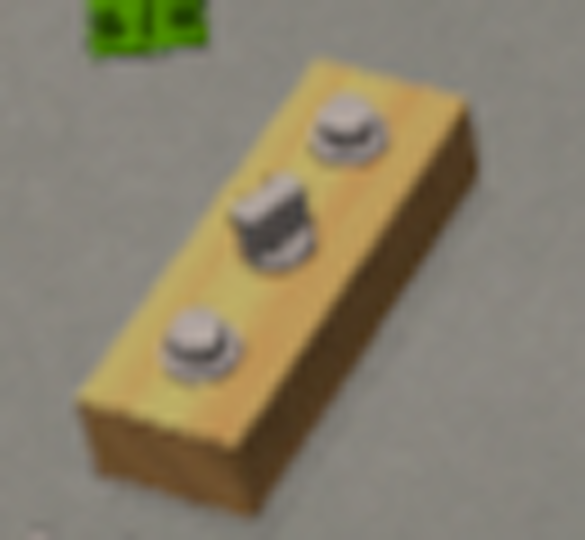

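View pics/c4.png

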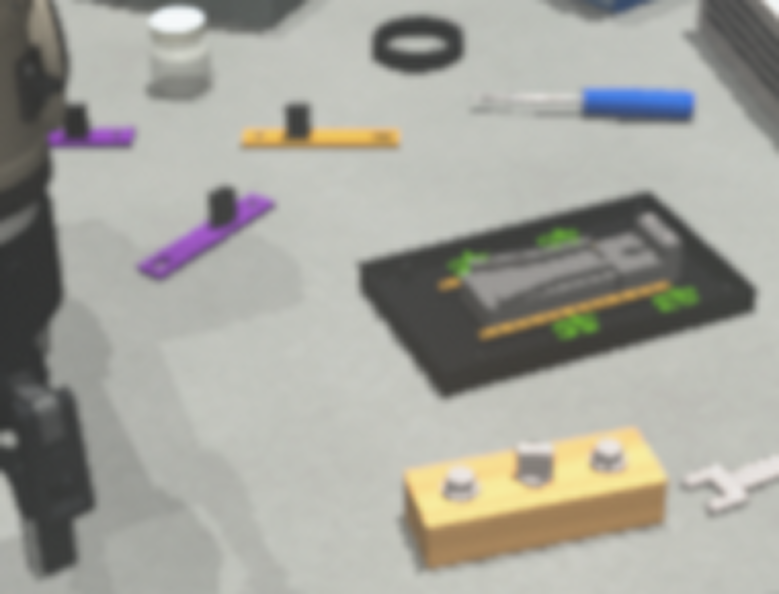

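```bash
python3 - <<'E'
from h import *
S=np.load('pics/scene0.npz');D=np.load('pics/side0.npz')
def p(c,o,s,pts,z,l):
    for q in pts: print(l,atz(c,o[0]+q[0]/s,o[1]+q[1]/s,z).round(4)[:2])
p(S,(290,150),5.5,[(400,320),(442,345),(295,528),(250,503)],.006,'strip');p(S,(290,150),5.5,[(289,492)],.006,'hole')
p(S,(290,150),5.5,[(378,343)],.036,'griptop')
p(S,(185,175),5.5,[(188,50),(488,98),(372,538),(32,470)],.022,'rim')
p(S,(185,175),5.5,[(247,150),(357,163),(288,338),(198,325)],.026,'floor')
p(S,(185,175),5.5,[(232,376)],.025,'bhole')
p(S,(140,145),9,[(318,60),(470,100),(240,445),(80,403)],.036,'rack')
p(S,(140,145),9,[(350,105),(202,330)],.049,'spares');p(S,(140,145),9,[(235,212),(298,180)],.062,'wing')
p(D,(160,130),4.1,[(242,130),(398,130),(400,143),(242,145)],.006,'strip-side')
p(D,(160,130),4.1,[(360,263),(652,193),(755,290),(445,385)],.022,'rim-side')
p(D,(160,130),4.1,[(405,475),(635,428),(665,485),(425,528)],.036,'rack-side')
p(D,(160,130),4.1,[(518,450),(552,446)],.062,'wing-side')
E
```

```text
strip [0.4017 0.2661]
strip [0.4088 0.2896]
strip [0.542  0.2563]
strip [0.5368 0.2325]
hole [0.5235 0.2474]
griptop [0.4447 0.2634]
rim [ 0.4908 -0.1292]
rim [0.4597 0.0256]
rim [0.7164 0.0792]
rim [ 0.7456 -0.0768]
floor [ 0.5415 -0.0696]
floor [ 0.5275 -0.0159]
floor [ 0.6362 -0.0009]
floor [ 0.6463 -0.0431]
bhole [ 0.6653 -0.0157]
rack [ 0.4379 -0.3023]
rack [ 0.4344 -0.2466]
rack [ 0.5926 -0.2378]
rack [ 0.5975 -0.2922]
spares [ 0.4625 -0.2734]
spares [ 0.5658 -0.2654]
wing [ 0.5282 -0.2741]
wing [ 0.5084 -0.2632]
strip-side [0.4026 0.28  ]
strip-side [0.538  0.2461]
strip-side [0.5346 0.2225]
strip-side [0.3986 0.2527]
rim-side [0.4575 0.0162]
rim-side [0.7107 0.0628]
rim-side [ 0.7385 -0.0906]
rim-side [ 0.4844 -0.1519]
rack-side [ 0.4322 -0.2578]
rack-side [ 0.5911 -0.2454]
rack-side [ 0.5909 -0.3053]
rack-side [ 0.4331 -0.3104]
wing-side [ 0.5004 -0.2809]
wing-side [ 0.5224 -0.282 ]
```

The three strip-shaped things in the scene image are purple (319,182), purple (396,174) and brass-orange (352,227). Only the last is brass, and its keyhole is at about (342,239). The wing-headed screw is the middle one in the rack, at about (170,169), and the tray is at (233,228). I'll fly over for closer wrist views, rack first.

Call:
play_rows([
  {"fingers":0.085,"slide":[0.0295,-0.0113,0],"rotation":[0,0,0]},
  {"fingers":0.085,"slide":[0.0295,-0.0113,0],"rotation":[0,0,0]},
  {"fingers":0.085,"slide":[0.0295,-0.0113,0],"rotation":[0,0,0]},
  {"fingers":0.085,"slide":[0.0295,-0.0113,0],"rotation":[0,0,0]},
  {"fingers":0.085,"slide":[0.0295,-0.0113,0],"rotation":[0,0,0]},
  {"fingers":0.085,"slide":[0.0295,-0.0113,0],"rotation":[0,0,0]},
  {"fingers":0.085,"slide":[0.0295,-0.0113,0],"rotation":[0,0,0]},
  {"fingers":0.085,"slide":[0.0295,-0.0113,0],"rotation":[0,0,0]},
  {"fingers":0.085,"slide":[0.0295,-0.0113,0],"rotation":[0,0,0]},
  {"fingers":0.085,"slide":[0.0295,-0.0113,0],"rotation":[0,0,0]},
  {"fingers":0.085,"slide":[0,0,0],"rotation":[0,0,7.4]},
  {"fingers":0.085,"slide":[0,0,0],"rotation":[0,0,7.4]},
  {"fingers":0.085,"slide":[0,0,0],"rotation":[0,0,7.4]},
  {"fingers":0.085,"slide":[0,0,0],"rotation":[0,0,0]},
])

```text
t: 1.9
ee_pos: [0.4288, -0.2698, 0.2311]
tcp_rot: [-3.141, 0.0, 0.002]
force: [-0.3, 0.3, 0.1]
width: 0.085
```

```bash
python3 - <<'E'
from h import *
snap('wrist','pics/w1.png'); o=r.get_obs(); print(o['t'],o['ee_pos'],o['tcp_rot'],o['joint_positions'])
E
```

```text
1.95 [ 0.42882803 -0.26976165  0.23109522] [-3.14136419e+00  3.76039065e-04  3.04440811e-03] [-7.12852709e-01  3.08844052e-01  1.57330728e+00 -7.81594604e-05
  1.25987499e+00  8.54923181e-01]
```

View pics/w1.png

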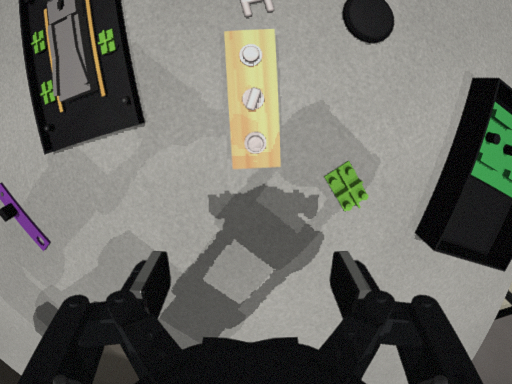

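```bash
python3 - <<'E'
from h import *
crop('pics/w1.png',215,20,295,180,3.7*1,'pics/c5a.png')
crop('pics/w1.png',230,75,280,125,11,'pics/c5.png')
E
```

```text
(no output)
```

View pics/c5.png

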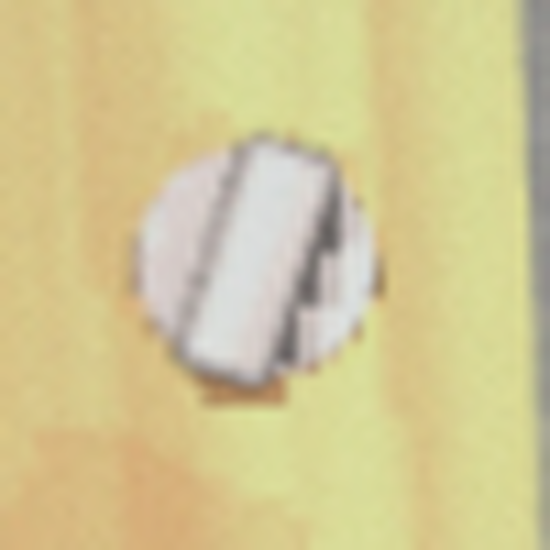

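View pics/c5a.png

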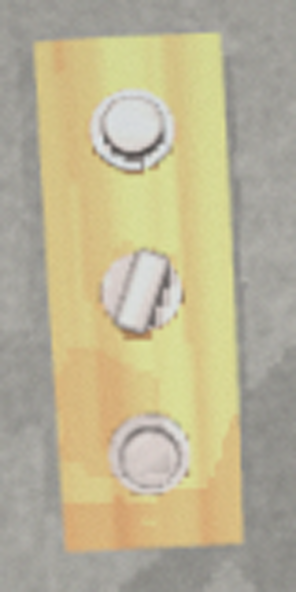

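```bash
python3 - <<'E'
from h import *
W=np.load('pics/w1.npz')
P=[atz(W,230+a/11,75+b/11,.059,True)[:2] for a,b in [(256,140),(335,160),(265,382),(185,355)]]
P=np.array(P);print(P.round(4),P.mean(0).round(4)); d=(P[0]+P[1]-P[2]-P[3])/2; print(np.linalg.norm(d),np.degrees(np.arctan2(d[1],d[0])))
P=np.array([atz(W,215+a/3.7,20+b/3.7,.036,True)[:2] for a,b in [(35,42),(220,33),(243,541),(66,550)]]);print(P.round(4),P.mean(0).round(4))
print(atz(W,230+258/11,75+258/11,.038,True),'flange')
E
```

```text
[[ 0.5231 -0.2736]
 [ 0.5212 -0.281 ]
 [ 0.4998 -0.2745]
 [ 0.5024 -0.2669]] [ 0.5116 -0.274 ]
0.02207149167073091 -17.451745638666672
[[ 0.5898 -0.2418]
 [ 0.5927 -0.2973]
 [ 0.4337 -0.3061]
 [ 0.4306 -0.2503]] [ 0.5117 -0.2739]
[ 0.51178915 -0.27405089  0.038     ] flange
```

Call:
play_rows([
  {"fingers":0.085,"slide":[0.015,-0.03,0],"rotation":[0,0,0]},
  {"fingers":0.085,"slide":[0.015,-0.03,0],"rotation":[0,0,0]},
  {"fingers":0.085,"slide":[0.015,-0.03,0],"rotation":[0,0,0]},
  {"fingers":0.085,"slide":[0.015,-0.03,0],"rotation":[0,0,0]},
  {"fingers":0.085,"slide":[0.015,-0.03,0],"rotation":[0,0,0]},
  {"fingers":0.085,"slide":[0.015,-0.03,0],"rotation":[0,0,0]},
  {"fingers":0.085,"slide":[0.015,-0.03,0],"rotation":[0,0,0]},
  {"fingers":0.085,"slide":[0.015,-0.03,0],"rotation":[0,0,0]},
  {"fingers":0.085,"slide":[0,0,0],"rotation":[0,0,-6]},
  {"fingers":0.085,"slide":[0,0,0],"rotation":[0,0,-6]},
  {"fingers":0.085,"slide":[0,0,0],"rotation":[0,0,0]},
])

```text
t: 3.32
ee_pos: [0.5488, -0.0297, 0.2311]
tcp_rot: [-3.142, 0.0, 0.211]
force: [0.8, 0.2, -0.7]
width: 0.0853
```

```bash
python3 - <<'E'
from h import *
snap('wrist','pics/w2.png'); o=r.get_obs(); print(o['t'],o['ee_pos'],o['tcp_rot'],o['joint_positions'])
E
```

```text
3.375 [ 0.54877623 -0.02984943  0.2311708 ] [3.14159055e+00 2.16489734e-04 2.09157299e-01] [-1.93754207e-01  3.87385360e-01  1.45582602e+00 -9.01442388e-05
  1.29857960e+00  1.16790907e+00]
```

View pics/w2.png

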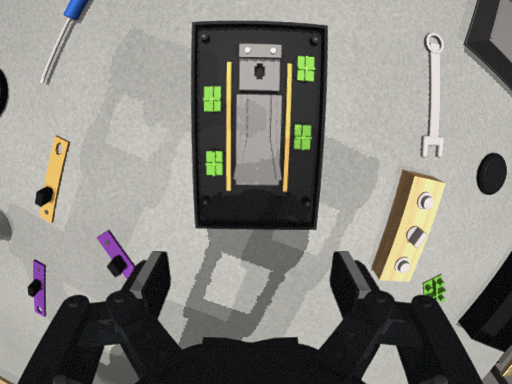

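```bash
python3 - <<'E'
from h import *
crop('pics/w2.png',185,15,335,125,5.3,'pics/c6.png')
crop('pics/w2.png',185,90,335,240,4,'pics/c7.png')
E
```

```text
(no output)
```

View pics/c6.png

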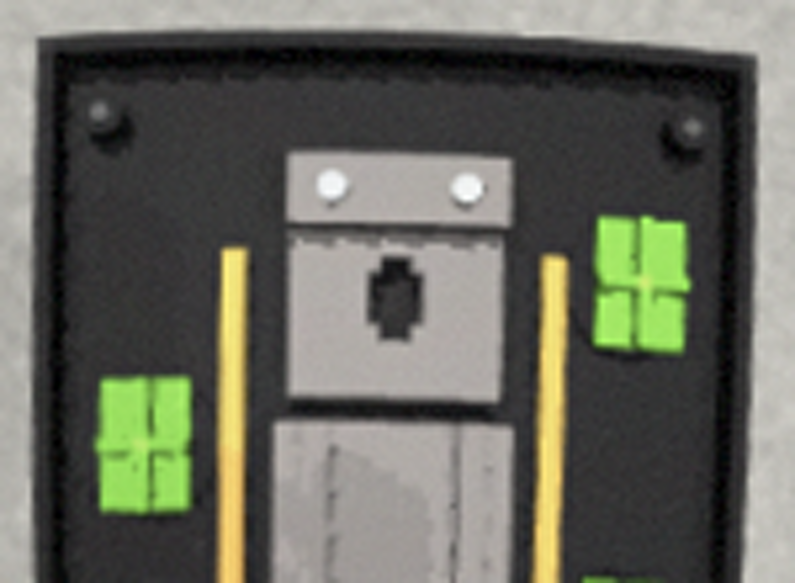

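View pics/c7.png

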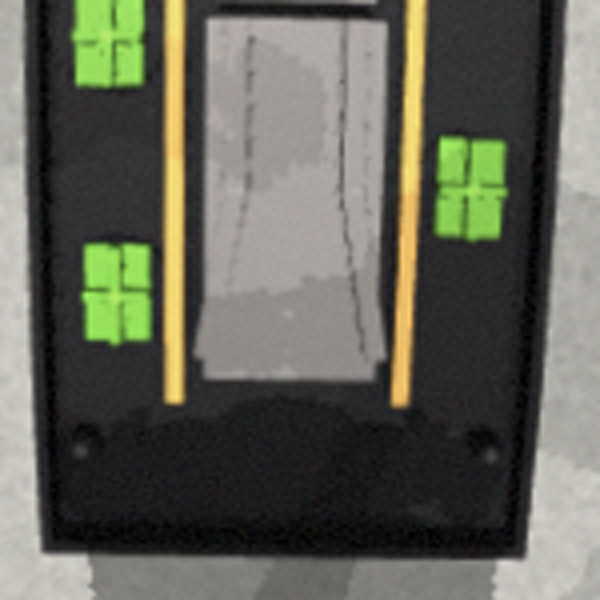

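```bash
python3 - <<'E'
from h import *
W=np.load('pics/w2.npz')
a=lambda q,z:atz(W,185+q[0]/5.3,15+q[1]/5.3,z,True)[:2]
b=lambda q,z:atz(W,185+q[0]/4,90+q[1]/4,z,True)[:2]
R=np.array([a((38,40),.022),a((755,58),.022),b((525,556),.022),b((43,551),.022)])
H=np.array([[.13,.08],[.13,-.08],[-.13,-.08],[-.13,.08]])
F=np.array([b((204,380),.026),b((374,381),.026),a((273,423),.026),a((514,424),.026)])
HF=np.array([[-.068,.026],[-.068,-.026],[.04,.026],[.04,-.026]])
def fit(P,Q):
    mp=P.mean(0);mq=Q.mean(0);U,S,V=np.linalg.svd((P-mp).T@(Q-mq));M=(V.T@np.diag([1,np.sign(np.linalg.det(V.T@U.T))])@U.T)
    return M,mq-M@mp
for P,Q in [(H,R),(HF,F),(np.vstack([H,HF]),np.vstack([R,F]))]:
    M,t=fit(P,Q);print(t.round(4),np.degrees(np.arctan2(M[1,0],M[0,0])).round(2),((Q-t)@M-P).round(4).tolist())
k=a((395,299),.025);print('key',k.round(4),((k-t)@M).round(4))
for q in [(287,223),(512,228)]: print('stop top near edge', ((a(q,.039)-t)@M).round(4))
S=np.load('pics/scene0.npz');k=atz(S,185+232/5.5,175+376/5.5,.025)[:2];print('key scene',k,((k-t)@M))
# strip in w2
crop('pics/w2.png',30,125,80,230,5.5,'pics/c8.png')
E
```

```text
[ 0.5972 -0.0303] 11.25 [[-0.0009, -0.0005], [-0.0009, 0.0004], [0.001, 0.0004], [0.0009, -0.0004]]
[ 0.597  -0.0302] 11.28 [[-0.0005, 0.0001], [-0.0001, 0.0002], [-0.0001, 0.0], [0.0008, -0.0003]]
[ 0.5971 -0.0303] 11.25 [[-0.0008, -0.0005], [-0.0008, 0.0004], [0.0011, 0.0004], [0.001, -0.0004], [-0.0007, 0.0002], [-0.0002, 0.0002], [-0.0002, 0.0001], [0.0006, -0.0002]]
key [ 0.6634 -0.017 ] [0.0677 0.0001]
stop top near edge [0.0824 0.0231]
stop top near edge [ 0.0825 -0.0236]
key scene [ 0.66532096 -0.01571036] [0.06977047 0.00097012]
```

View pics/c8.png

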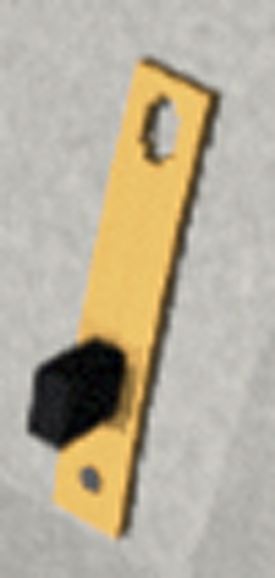

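Call:
play_rows([
  {"fingers":0.085,"slide":[-0.0059,-0.0319,0.003],"rotation":[0,0,0]},
  {"fingers":0.085,"slide":[-0.0059,-0.0319,0.003],"rotation":[0,0,0]},
  {"fingers":0.085,"slide":[-0.0059,-0.0319,0.003],"rotation":[0,0,0]},
  {"fingers":0.085,"slide":[-0.0059,-0.0319,0.003],"rotation":[0,0,0]},
  {"fingers":0.085,"slide":[-0.0059,-0.0319,0.003],"rotation":[0,0,0]},
  {"fingers":0.085,"slide":[-0.0059,-0.0319,0.003],"rotation":[0,0,0]},
  {"fingers":0.085,"slide":[-0.0059,-0.0319,0.003],"rotation":[0,0,0]},
  {"fingers":0.085,"slide":[-0.0059,-0.0319,0.003],"rotation":[0,0,0]},
  {"fingers":0.085,"slide":[-0.0059,-0.0319,0.003],"rotation":[0,0,0]},
  {"fingers":0.085,"slide":[-0.0059,-0.0319,0.003],"rotation":[0,0,0]},
  {"fingers":0.085,"slide":[0,0,0],"rotation":[0,0,8.8]},
  {"fingers":0.085,"slide":[0,0,0],"rotation":[0,0,8.7]},
  {"fingers":0.085,"slide":[0,0,0],"rotation":[0,0,8.7]},
  {"fingers":0.085,"slide":[0,0,0],"rotation":[0,0,0]},
])

```text
t: 5.12
ee_pos: [0.4248, 0.2698, 0.2013]
tcp_rot: [3.142, -0.0, -0.247]
force: [0.5, 0.1, 0.6]
width: 0.0851
```

```bash
python3 - <<'E'
from h import *
snap('wrist','pics/w3.png'); o=r.get_obs(); print(o['t'],o['ee_pos'],o['tcp_rot'],o['joint_positions'])
crop('pics/w3.png',160,60,340,260,3,'pics/c9.png')
E
```

```text
5.175 [0.42477162 0.26974903 0.20130854] [ 3.14156044e+00 -1.28456166e-04 -2.45340488e-01] [ 4.13433385e-01  3.29452223e-01  1.63056472e+00 -1.12530642e-04
  1.18149386e+00  2.22961291e+00]
```

View pics/c9.png

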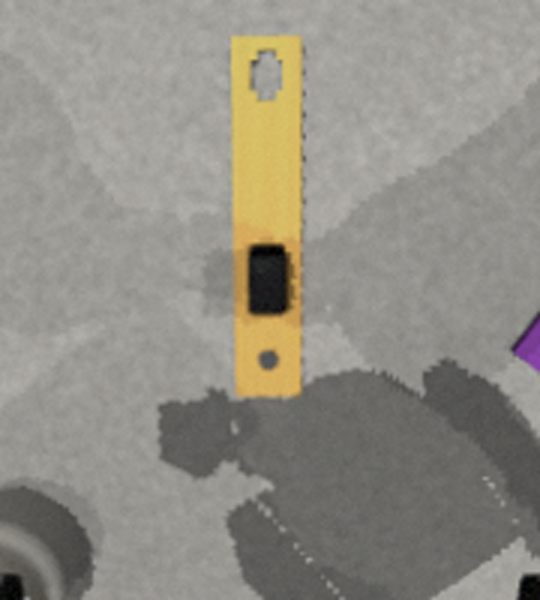

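```bash
python3 - <<'E'
from h import *
W=np.load('pics/w3.npz')
a=lambda q,z:atz(W,160+q[0]/3,60+q[1]/3,z,True)[:2]
P=np.array([a(q,.006) for q in [(231,37),(301,37),(301,396),(236,396)]]);print(P.round(4))
d=(P[0]+P[1]-P[2]-P[3])/2;c=P.mean(0);u=d/np.linalg.norm(d)
print('c',c,np.linalg.norm(d),np.degrees(np.arctan2(d[1],d[0])), 'grip',c-.02*u)
print('griptop',a((268,279),.036),'hole',a((266,76),.006),c+.055*u)
g=c-.02*u; dd=g-r.get_obs()['ee_pos'][:2]; y=r.get_obs()['tcp_rot'][2]
print('tool d',dd@[np.cos(y),np.sin(y)],dd@[np.sin(y),-np.cos(y)])
E
```

```text
[[0.5377 0.2554]
 [0.5314 0.2303]
 [0.3957 0.2637]
 [0.4021 0.2888]]
c [0.46672068 0.25954843] 0.139696143041058 -13.837115660905674 grip [0.44730109 0.26433168]
griptop [0.44997908 0.26346154] hole [0.52007991 0.24650584] [0.52012455 0.24639449]
tool d 0.023170613408608175 -0.0002169782594766136
```

Call:
play_rows([
  {"fingers":0.05,"slide":[0.0115,0,0.02],"rotation":[0,0,-0.2]},
  {"fingers":0.05,"slide":[0.0115,0,0.03],"rotation":[0,0,0]},
  {"fingers":0.05,"slide":[0,0,0.04],"rotation":[0,0,0]},
  {"fingers":0.05,"slide":[0,0,0.04],"rotation":[0,0,0]},
  {"fingers":0.05,"slide":[0,0,0.04],"rotation":[0,0,0]},
  {"fingers":0.05,"slide":[0,0,0.0205],"rotation":[0,0,0]},
  {"fingers":0.05,"slide":[0,0,0],"rotation":[0,0,0]},
  {"fingers":0.0,"slide":[0,0,0],"rotation":[0,0,0]},
  {"fingers":0.0,"slide":[0,0,0],"rotation":[0,0,0]},
  {"fingers":0.0,"slide":[0,0,0],"rotation":[0,0,0]},
  {"fingers":0.0,"slide":[0,0,0],"rotation":[0,0,0]},
  {"fingers":0.0,"slide":[0,0,0],"rotation":[0,0,0]},
], newtons=60)

```text
t: 6.68
ee_pos: [0.448, 0.2647, 0.0121]
tcp_rot: [-3.14, -0.002, -0.244]
force: [-0.4, 0.3, 6.1]
width: 0.0127
```

```bash
python3 - <<'E'
from h import *
snap('wrist','pics/w4.png'); o=r.get_obs(); print(o['t'],o['ee_pos'],o['tcp_rot'],o['width'],o['force'])
E
```

```text
6.725 [0.44792953 0.26465512 0.01209315] [-3.14007314e+00 -2.29626700e-03 -2.43732736e-01] 0.012828054068944042 [-0.16475576  0.80659124  6.08015387]
```

View pics/w4.png

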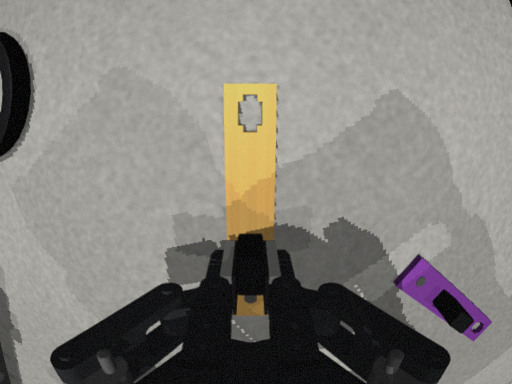

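Call:
play_rows([
  {"fingers":0.0,"slide":[0,0,-0.005],"rotation":[0,0,0]},
  {"fingers":0.0,"slide":[0,0,-0.025],"rotation":[0,0,0]},
  {"fingers":0.0,"slide":[0,0,-0.03],"rotation":[0,0,0]},
  {"fingers":0.0,"slide":[0,0,-0.02],"rotation":[0,0,0]},
  {"fingers":0.0,"slide":[0,0,0],"rotation":[0,0,0]},
])

```text
t: 7.35
ee_pos: [0.4477, 0.2646, 0.0922]
tcp_rot: [-3.14, -0.003, -0.244]
force: [-0.4, 1.1, -2.4]
width: 0.0131
```

```bash
python3 - <<'E'
from h import *
snap('wrist','pics/w5.png');snap('side','pics/s5.png'); o=r.get_obs(); print(o['t'],o['ee_pos'],o['tcp_rot'],o['width'],o['force'],o['ft_torque'])
crop('pics/s5.png',180,60,300,180,5,'pics/c10.png')
crop('pics/w5.png',160,60,340,330,2.2,'pics/c11.png')
E
```

```text
7.45 [0.44652603 0.26410037 0.09023846] [ 3.14101908e+00  6.45796004e-04 -2.43939676e-01] 0.012880329922601123 [-0.20708408  0.00896473 -2.4518666 ] [-0.02973398 -0.0192953  -0.06190352]
```

View pics/c10.png

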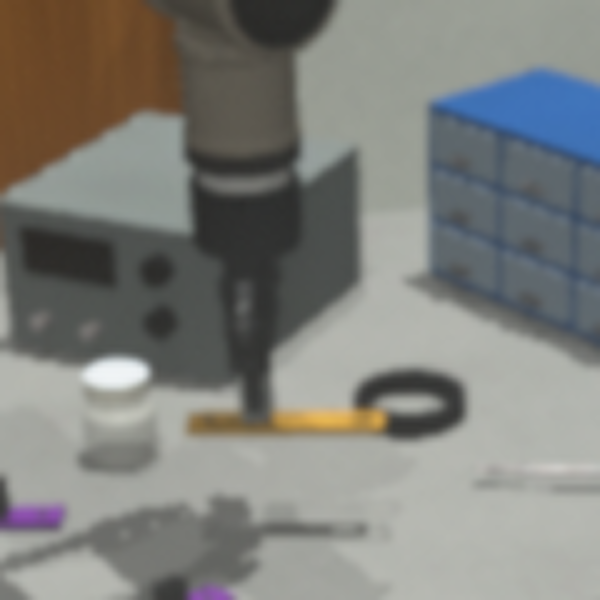

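View pics/c11.png

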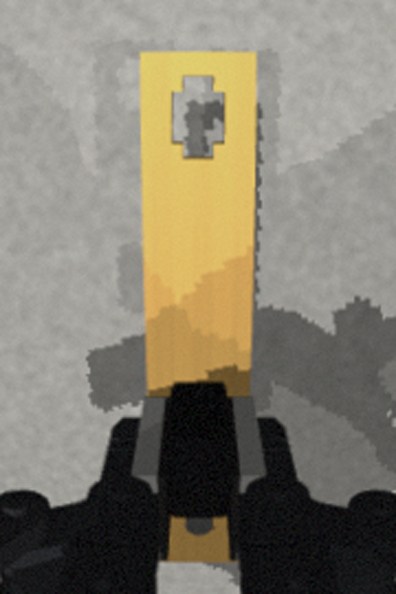

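```bash
python3 - <<'E'
from h import *
S=np.load('pics/s5.npz')
t=np.array([.447,.2645,.0905]);ty=np.array([-.242,-.97,0]);
for off in [.0065,.0145,.021]:
  for dz in [-.005,0,.003]:
    print(off,dz,((proj(S,t+ty*off+[0,0,dz])-[180,60])*5).round(1))
tx=np.array([.97,-.242,0])
for off in (.09,-.05):
  for z in (-.011,-.005): print('strip edge',off,z,((proj(S,t+tx*off+ty*.013+[0,0,z])-[180,60])*5).round(1))
W=np.load('pics/w5.npz')
a=lambda q,z:atz(W,160+q[0]/2.2,60+q[1]/2.2,z,True)
for z in (.084,.086,.088): print(z,np.linalg.norm(a((140,52),z)-a((257,50),z)), a((198.5,51),z),a((198.5,116),z))
o=r.get_obs();print(o['ee_pos'])
d=a((198,116),.085)[:2]-o['ee_pos'][:2];y=o['tcp_rot'][2];print('hole in tool',d@[np.cos(y),np.sin(y)],d@[np.sin(y),-np.cos(y)])
E
```

```text
0.0065 -0.005 [252.6 417.4]
0.0065 0 [252.2 411. ]
0.0065 0.003 [252.  407.2]
0.0145 -0.005 [251.7 422.5]
0.0145 0 [251.3 416.1]
0.0145 0.003 [251.1 412.2]
0.021 -0.005 [250.9 426.6]
0.021 0 [250.6 420.2]
0.021 0.003 [250.4 416.4]
strip edge 0.09 -0.011 [379.2 428.9]
strip edge 0.09 -0.005 [379.1 421.2]
strip edge -0.05 -0.011 [182.  429.3]
strip edge -0.05 -0.005 [181.4 421.7]
0.084 0.026473582783420924 [0.53527551 0.2421577  0.084     ] [0.52070705 0.24579194 0.084     ]
0.086 0.026122855083062328 [0.53516443 0.24218485 0.086     ] [0.52078899 0.24577095 0.086     ]
0.088 0.02577212738270376 [0.53505336 0.24221201 0.088     ] [0.52087092 0.24574996 0.088     ]
[0.44652603 0.26410037 0.09023846]
hole in tool 0.07644914579578992 -0.000263311559207929
```

Call:
play_rows([
  {"fingers":0.0,"slide":[0.0035,0.016,0],"rotation":[0,0,0]},
  {"fingers":0.0,"slide":[0.0071,0.0318,0],"rotation":[0,0,0]},
  {"fingers":0.0,"slide":[0.0071,0.0318,0],"rotation":[0,0,0]},
  {"fingers":0.0,"slide":[0.0071,0.0318,0],"rotation":[0,0,0]},
  {"fingers":0.0,"slide":[0.0071,0.0318,0],"rotation":[0,0,0]},
  {"fingers":0.0,"slide":[0.0071,0.0318,0],"rotation":[0,0,0]},
  {"fingers":0.0,"slide":[0.0071,0.0318,0],"rotation":[0,0,0]},
  {"fingers":0.0,"slide":[0.0071,0.0318,0],"rotation":[0,0,0]},
  {"fingers":0.0,"slide":[0.0071,0.0318,0],"rotation":[0,0,0]},
  {"fingers":0.0,"slide":[0.0071,0.0318,0],"rotation":[0,0,0]},
  {"fingers":0.0,"slide":[0.0035,0.016,0],"rotation":[0,0,0]},
  {"fingers":0.0,"slide":[0,0,0],"rotation":[0,0,-6.3]},
  {"fingers":0.0,"slide":[0,0,0.01],"rotation":[0,0,-6.3]},
  {"fingers":0.0,"slide":[0,0,0.015],"rotation":[0,0,-6.3]},
  {"fingers":0.0,"slide":[0,0,0.015],"rotation":[0,0,-6.3]},
  {"fingers":0.0,"slide":[0,0,0],"rotation":[0,0,0]},
  {"fingers":0.0,"slide":[0,0,0],"rotation":[0,0,0]},
])

```text
t: 9.57
ee_pos: [0.4389, -0.0616, 0.051]
tcp_rot: [-3.142, 0.0, 0.194]
force: [0.0, 0.3, -1.9]
width: 0.0129
```

```bash
python3 - <<'E'
from h import *
snap('wrist','pics/w6.png');snap('side','pics/s6.png'); o=r.get_obs(); print(o['t'],o['ee_pos'],o['tcp_rot'],o['width'],o['force'])
crop('pics/s6.png',190,140,350,260,5,'pics/c12.png')
crop('pics/w6.png',160,0,340,330,1.8,'pics/c13.png')
E
```

```text
9.675 [ 0.43923065 -0.06171236  0.05126793] [ 3.14106200e+00 -8.09720752e-04  1.94562836e-01] 0.012956865958503865 [ 0.20060926  0.1213486  -1.18675931]
```

View pics/c12.png

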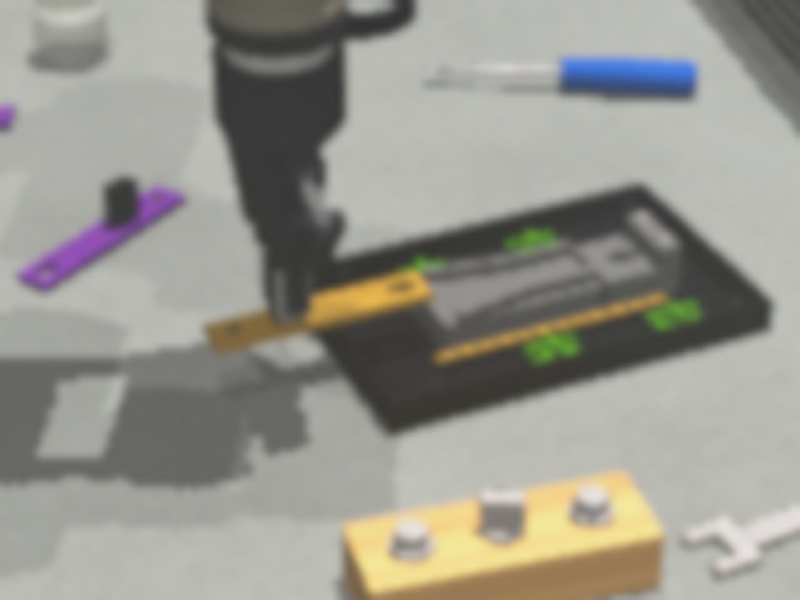

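View pics/w6.png

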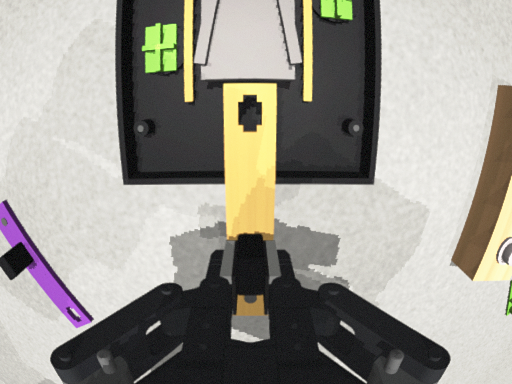

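Call:
play_rows([
  {"fingers":0.0,"slide":[0.01,0,0],"rotation":[0,0,-0.1]},
  {"fingers":0.0,"slide":[0.01,0,0.005],"rotation":[0,0,0]},
  {"fingers":0.0,"slide":[0,0,0.005],"rotation":[0,0,0]},
  {"fingers":0.0,"slide":[0,0,0.001],"rotation":[0,0,0]},
  {"fingers":0.0,"slide":[0,0,0.001],"rotation":[0,0,0]},
  {"fingers":0.0,"slide":[0,0,0],"rotation":[0,0,0]},
])

```text
t: 10.42
ee_pos: [0.4584, -0.0577, 0.0388]
tcp_rot: [3.142, 0.0, 0.197]
force: [0.2, 0.2, -2.1]
width: 0.0133
```

Call:
play_rows([
  {"fingers":0.0,"slide":[0,0,0.001],"rotation":[0,0,0]},
  {"fingers":0.0,"slide":[0,0,0],"rotation":[0,0,0]},
])

```text
t: 10.68
ee_pos: [0.4585, -0.0578, 0.038]
tcp_rot: [3.141, -0.0, 0.198]
force: [-1.7, 0.6, 0.9]
width: 0.0128
```

```bash
python3 - <<'E'
from h import *
snap('wrist','pics/w7.png');snap('side','pics/s7.png'); o=r.get_obs(); print(o['t'],o['ee_pos'],o['tcp_rot'],o['width'],o['force'],o['ft_torque'])
crop('pics/s7.png',220,160,320,230,8,'pics/c14.png')
crop('pics/w7.png',160,0,340,180,3.3,'pics/c15.png')
E
```

```text
10.775 [ 0.45859072 -0.05779345  0.03800724] [ 3.14128693e+00 -2.43345075e-04  1.97546362e-01] 0.012594102088628302 [-1.49159129 -0.99033082  0.98829487] [0.00430525 0.04292371 0.00331026]
```

View pics/c14.png

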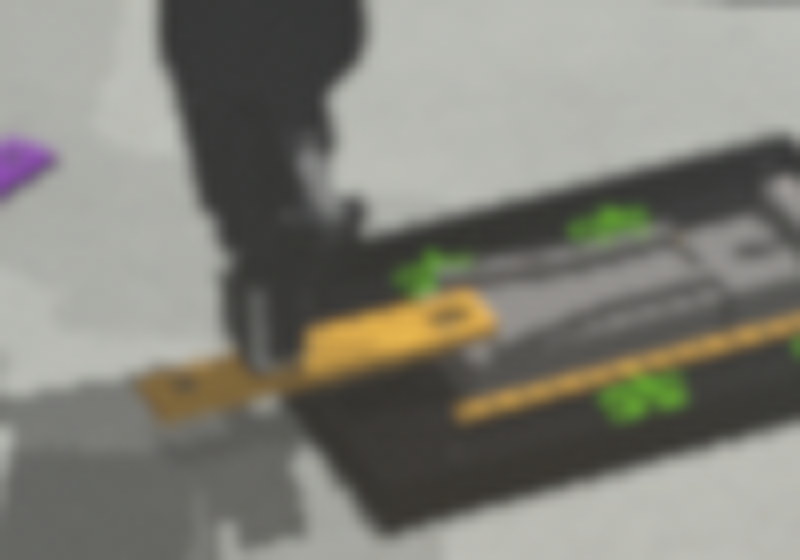

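View pics/c15.png

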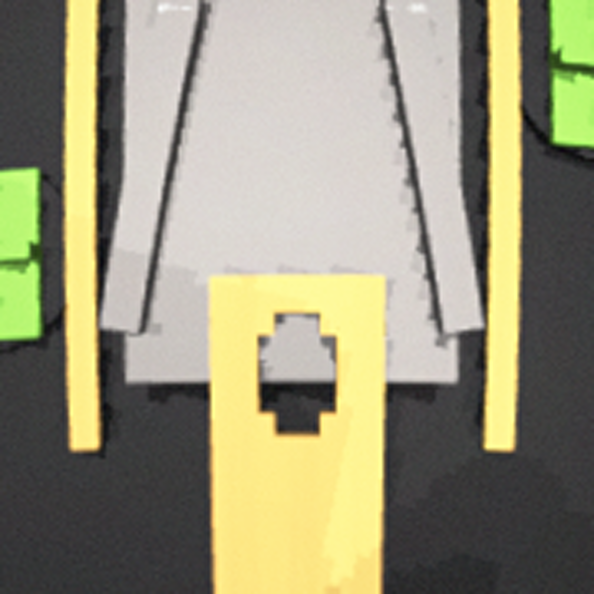

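Call:
play_rows([
  {"fingers":0.0,"slide":[0,-0.0006,-0.0008],"rotation":[0,0,0]},
  {"fingers":0.0,"slide":[0.008,0,0],"rotation":[0,0,0]},
  {"fingers":0.0,"slide":[0.008,0,0],"rotation":[0,0,0]},
  {"fingers":0.0,"slide":[0.008,0,0],"rotation":[0,0,0]},
  {"fingers":0.0,"slide":[0.008,0,0],"rotation":[0,0,0]},
  {"fingers":0.0,"slide":[0.005,0,0],"rotation":[0,0,0]},
  {"fingers":0.0,"slide":[0.003,0,0],"rotation":[0,0,0]},
  {"fingers":0.0,"slide":[0,0,0],"rotation":[0,0,0]},
])

```text
t: 11.78
ee_pos: [0.4977, -0.0492, 0.0385]
tcp_rot: [3.142, 0.0, 0.198]
force: [-0.4, -0.1, -2.0]
width: 0.0126
```

```bash
python3 - <<'E'
from h import *
snap('wrist','pics/w8.png'); o=r.get_obs(); print(o['t'],o['ee_pos'],o['tcp_rot'],o['width'],o['force'],o['ft_torque'])
crop('pics/w8.png',160,0,340,180,3.3,'pics/c16.png')
E
```

```text
11.825 [ 0.49749737 -0.04923257  0.03852374] [-3.14156036e+00  3.20645679e-04  1.97626132e-01] 0.013073232947604338 [ 0.21746094  0.04034018 -2.43418515] [-0.01969085 -0.00375559 -0.05099322]
```

View pics/c16.png

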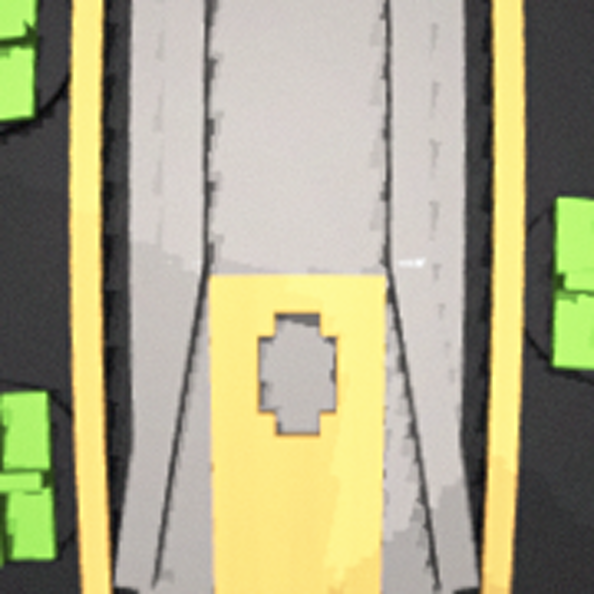

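Call:
play_rows([
  {"fingers":0.0,"slide":[0.005,0,0],"rotation":[0,0,0]},
  {"fingers":0.0,"slide":[0.007,0,0],"rotation":[0,0,0]},
  {"fingers":0.0,"slide":[0.008,0,0],"rotation":[0,0,0]},
  {"fingers":0.0,"slide":[0.008,0,0],"rotation":[0,0,0]},
  {"fingers":0.0,"slide":[0.007,0,0],"rotation":[0,0,0]},
  {"fingers":0.0,"slide":[0.005,0,0],"rotation":[0,0,0]},
  {"fingers":0.0,"slide":[0,0,0.0005],"rotation":[0,0,0]},
  {"fingers":0.0,"slide":[0,0,0],"rotation":[0,0,0]},
])

```text
t: 12.82
ee_pos: [0.5369, -0.0414, 0.0382]
tcp_rot: [3.141, -0.0, 0.197]
force: [0.9, -0.3, -2.1]
width: 0.0131
```

Call:
play_rows([
  {"fingers":0.028,"slide":[0,0,0.0002],"rotation":[0,0,0]},
  {"fingers":0.028,"slide":[0,0,0],"rotation":[0,0,0]},
  {"fingers":0.028,"slide":[0,0,-0.004],"rotation":[0,0,0]},
  {"fingers":0.028,"slide":[0,0,0],"rotation":[0,0,0]},
  {"fingers":0.0,"slide":[0,0,0],"rotation":[0,0,0]},
  {"fingers":0.0,"slide":[0,0,0],"rotation":[0,0,0]},
  {"fingers":0.0,"slide":[0,0,0],"rotation":[0,0,0]},
  {"fingers":0.0,"slide":[0,0,0],"rotation":[0,0,0]},
], newtons=30)

```text
t: 13.82
ee_pos: [0.537, -0.0415, 0.0421]
tcp_rot: [3.141, -0.0, 0.198]
force: [-1.6, -0.4, 5.8]
width: 0.0133
```

```bash
python3 - <<'E'
from h import *
snap('wrist','pics/w9.png'); o=r.get_obs(); print(o['t'],o['ee_pos'],o['tcp_rot'],o['width'],o['force'],o['ft_torque'])
crop('pics/w9.png',150,0,350,260,2.3,'pics/c17.png')
E
```

```text
13.875 [ 0.53698484 -0.04145327  0.04212193] [ 3.14133321e+00 -2.71651003e-04  1.97588493e-01] 0.013433705303382967 [-0.36782893  0.45832143  4.52498788] [ 0.08402588  0.16699353 -0.01504343]
```

View pics/c17.png

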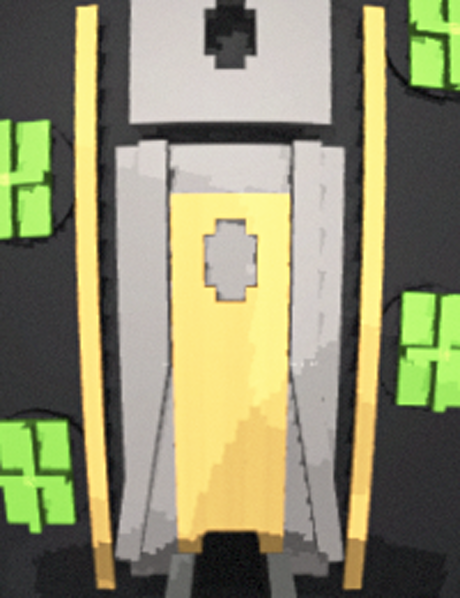

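Call:
play_rows([
  {"fingers":0.0,"slide":[0.003,0,-0.0006],"rotation":[0,0,0]},
  {"fingers":0.0,"slide":[0.007,0,0],"rotation":[0,0,0]},
  {"fingers":0.0,"slide":[0.008,0,0],"rotation":[0,0,0]},
  {"fingers":0.0,"slide":[0.008,0,0],"rotation":[0,0,0]},
  {"fingers":0.0,"slide":[0.008,0,0],"rotation":[0,0,0]},
  {"fingers":0.0,"slide":[0.006,0,0],"rotation":[0,0,0]},
  {"fingers":0.0,"slide":[0.004,0,0],"rotation":[0,0,0]},
  {"fingers":0.0,"slide":[0.002,0,0],"rotation":[0,0,0]},
  {"fingers":0.0,"slide":[0,0,0],"rotation":[0,0,0]},
])

```text
t: 15.0
ee_pos: [0.5819, -0.0324, 0.0424]
tcp_rot: [3.142, 0.0, 0.198]
force: [-0.6, 1.1, -1.8]
width: 0.013
```

```bash
python3 - <<'E'
from h import *
snap('wrist','pics/w10.png'); o=r.get_obs(); print(o['t'],o['ee_pos'],o['tcp_rot'],o['width'],o['force'],o['ft_torque'])
crop('pics/w10.png',150,0,350,260,2.3,'pics/c18.png')
E
```

```text
15.05 [ 0.58185752 -0.03239588  0.04248452] [3.14153919e+00 1.68097505e-04 1.97557928e-01] 0.013454988773867723 [-0.4008375  -0.11939785 -1.85450476] [0.03280767 0.01809332 0.0544014 ]
```

View pics/c18.png

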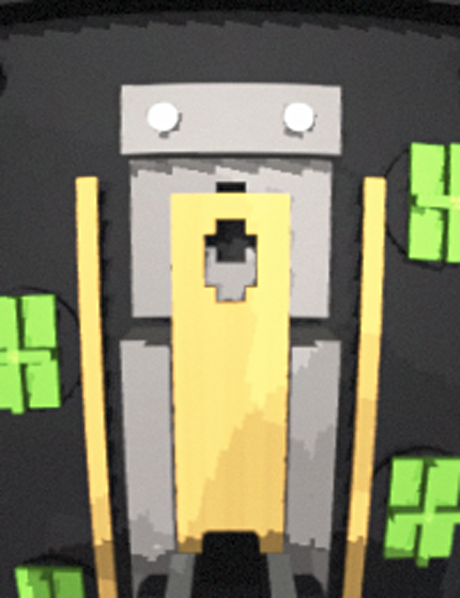

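Call:
play_rows([
  {"fingers":0.0,"slide":[0.002,0,0],"rotation":[0,0,0]},
  {"fingers":0.0,"slide":[0.002,0,0],"rotation":[0,0,0]},
  {"fingers":0.0,"slide":[0.001,0,0],"rotation":[0,0,0]},
  {"fingers":0.0,"slide":[0.0005,0,0],"rotation":[0,0,0]},
  {"fingers":0.0,"slide":[0,0,0],"rotation":[0,0,0]},
])

```text
t: 15.68
ee_pos: [0.5874, -0.0313, 0.0425]
tcp_rot: [3.142, 0.0, 0.198]
force: [-0.1, 0.5, -1.4]
width: 0.0133
```

Call:
play_rows([
  {"fingers":0.0,"slide":[0.0005,0,0],"rotation":[0,0,0]},
  {"fingers":0.0,"slide":[0.0005,0,0],"rotation":[0,0,0]},
  {"fingers":0.0,"slide":[0,0,0],"rotation":[0,0,0]},
])

```text
t: 16.05
ee_pos: [0.5884, -0.0311, 0.0425]
tcp_rot: [3.142, -0.0, 0.198]
force: [-0.5, 0.4, -2.1]
width: 0.0129
```

Call:
play_rows([
  {"fingers":0.0,"slide":[0.0005,0,0],"rotation":[0,0,0]},
  {"fingers":0.0,"slide":[0.0005,0,0],"rotation":[0,0,0]},
  {"fingers":0.0,"slide":[0,0,0],"rotation":[0,0,0]},
])

```text
t: 16.42
ee_pos: [0.5894, -0.0309, 0.0425]
tcp_rot: [3.141, -0.0, 0.198]
force: [1.0, -0.5, -1.2]
width: 0.0132
```

```bash
python3 - <<'E'
from h import *
snap('wrist','pics/w11.png'); o=r.get_obs(); print(o['t'],o['ee_pos'],o['tcp_rot'],o['width'],o['force'],o['ft_torque'])
crop('pics/w11.png',200,30,300,150,5,'pics/c19.png')
E
```

```text
16.475 [ 0.58935283 -0.03090785  0.04248819] [3.14149992e+00 5.00331737e-06 1.97542928e-01] 0.013112949606645743 [ 0.63542626 -0.08975974 -2.49416529] [-0.0039945   0.09068096  0.03603183]
```

View pics/c19.png

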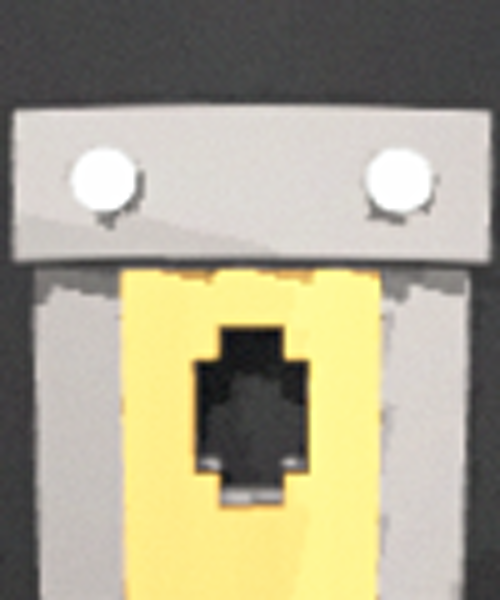

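Call:
play_rows([
  {"fingers":0.0,"slide":[0.0004,0,0],"rotation":[0,0,0]},
  {"fingers":0.0,"slide":[0.0003,0,0],"rotation":[0,0,0]},
  {"fingers":0.0,"slide":[0,0,0],"rotation":[0,0,0]},
])

```text
t: 16.85
ee_pos: [0.59, -0.0308, 0.0425]
tcp_rot: [3.142, -0.0, 0.198]
force: [-0.5, -0.4, -2.7]
width: 0.0135
```

Call:
play_rows([
  {"fingers":0.0,"slide":[0.0004,0,0],"rotation":[0,0,0]},
  {"fingers":0.0,"slide":[0.0004,0,0],"rotation":[0,0,0]},
  {"fingers":0.0,"slide":[0,0,0],"rotation":[0,0,0]},
])

```text
t: 17.23
ee_pos: [0.5904, -0.0306, 0.0424]
tcp_rot: [-3.141, 0.001, 0.198]
force: [-1.8, -0.0, -1.5]
width: 0.0133
```

Call:
play_rows([
  {"fingers":0.0,"slide":[0.0003,0,0.0003],"rotation":[0,0,0]},
  {"fingers":0.0,"slide":[0,0,0],"rotation":[0,0,0]},
])

```text
t: 17.48
ee_pos: [0.5904, -0.0306, 0.0422]
tcp_rot: [-3.141, 0.002, 0.198]
force: [-4.3, -1.4, 1.1]
width: 0.0134
```

```bash
python3 - <<'E'
from h import *
snap('wrist','pics/w12.png'); o=r.get_obs(); print(o['t'],o['ee_pos'],o['tcp_rot'],o['width'],o['force'],o['ft_torque'])
crop('pics/w12.png',200,30,300,150,5,'pics/c20.png')
E
```

```text
17.525 [ 0.59043288 -0.03064842  0.04221175] [-3.14143056e+00  1.44352951e-03  1.97606387e-01] 0.01331312097234631 [-5.20749231 -0.70476862  1.23782775] [-0.12204143  0.82213304 -0.05080831]
```

View pics/c20.png

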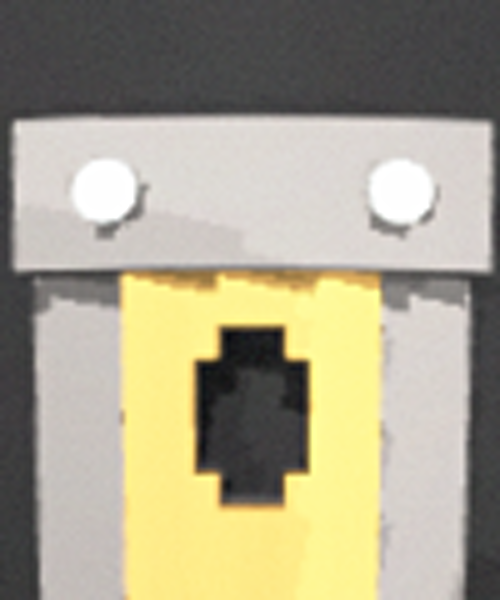

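Call:
play_rows([
  {"fingers":0.03,"slide":[0,0,0],"rotation":[0,0,0]},
  {"fingers":0.03,"slide":[0,0,0],"rotation":[0,0,0]},
  {"fingers":0.03,"slide":[0,0,0],"rotation":[0,0,0]},
  {"fingers":0.03,"slide":[0,0,-0.01],"rotation":[0,0,0]},
  {"fingers":0.03,"slide":[0,0,-0.03],"rotation":[0,0,0]},
  {"fingers":0.03,"slide":[0,0,-0.03],"rotation":[0,0,0]},
  {"fingers":0.03,"slide":[0,0,-0.03],"rotation":[0,0,0]},
  {"fingers":0.03,"slide":[0,0,0],"rotation":[0,0,0]},
  {"fingers":0.03,"slide":[0,0,0],"rotation":[0,0,0]},
])

```text
t: 18.65
ee_pos: [0.5907, -0.0305, 0.1419]
tcp_rot: [-3.141, 0.0, 0.198]
force: [0.4, 0.1, 0.3]
width: 0.0301
```

```bash
python3 - <<'E'
from h import *
snap('wrist','pics/w13.png'); o=r.get_obs(); print(o['t'],o['ee_pos'],o['tcp_rot'],o['width'],o['force'])
crop('pics/w13.png',200,70,300,190,5,'pics/c21.png')
E
```

```text
18.7 [ 0.59048731 -0.03042691  0.14135095] [-3.14105973e+00  1.50467563e-03  1.97535313e-01] 0.029954698049882406 [ 0.89185913 -0.48778654 -0.73570006]
```

View pics/c21.png

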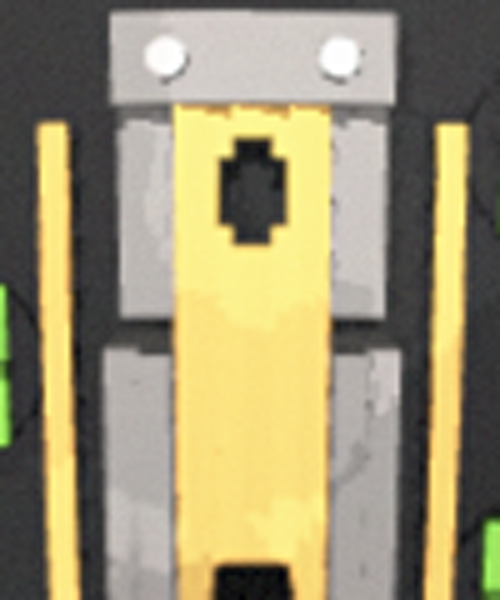

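View pics/w13.png

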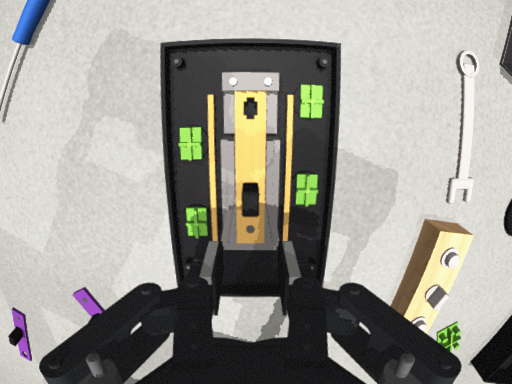

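```bash
python3 - <<'E'
from h import *
t0=np.array([.597,-.0303]);y=np.radians(11.27);M=np.array([[np.cos(y),-np.sin(y)],[np.sin(y),np.cos(y)]])
for f,s,q,(x0,y0) in [('w12',5,(252,416),(200,30)),('w13',5,(253,192),(200,70)),('w13',5,(253,140),(200,70)),('w13',5,(253,244),(200,70))]:
    W=np.load(f'pics/{f}.npz');k=atz(W,x0+q[0]/s,y0+q[1]/s,.032,True)[:2];print(f,k.round(4),((k-t0)@M).round(4))
W=np.load('pics/w13.npz')
for q in [(174,105),(330,105),(330,400),(174,400)]: 
    k=atz(W,200+q[0]/5,70+q[1]/5,.032,True)[:2];print(k.round(4),((k-t0)@M).round(4))
print(M@[.0677,0]+t0)
E
```

```text
w12 [ 0.6639 -0.0166] [0.0683 0.0004]
w13 [ 0.6637 -0.0169] [0.068  0.0001]
w13 [ 0.6724 -0.0152] [0.0768 0.0001]
w13 [ 0.655  -0.0187] [0.0592 0.0001]
[ 0.6757 -0.0011] [0.0829 0.0132]
[ 0.6808 -0.0266] [ 0.0829 -0.0127]
[ 0.6313 -0.0369] [ 0.0323 -0.0132]
[ 0.626  -0.0106] [0.0323 0.0136]
[ 0.66339455 -0.01706921]
```

Call:
play_rows([
  {"fingers":0.04,"slide":[-0.0156,0.0279,-0.01],"rotation":[0,0,0]},
  {"fingers":0.04,"slide":[-0.0156,0.0279,-0.01],"rotation":[0,0,0]},
  {"fingers":0.04,"slide":[-0.0156,0.0279,0],"rotation":[0,0,0]},
  {"fingers":0.04,"slide":[-0.0156,0.0279,0],"rotation":[0,0,0]},
  {"fingers":0.04,"slide":[-0.0156,0.0279,0],"rotation":[0,0,0]},
  {"fingers":0.04,"slide":[-0.0156,0.0279,0],"rotation":[0,0,0]},
  {"fingers":0.04,"slide":[-0.0156,0.0279,0],"rotation":[0,0,0]},
  {"fingers":0.04,"slide":[-0.0156,0.0279,0],"rotation":[0,0,0]},
  {"fingers":0.04,"slide":[0,0,0.01],"rotation":[0,0,9.6]},
  {"fingers":0.04,"slide":[0,0,0.01],"rotation":[0,0,9.6]},
  {"fingers":0.04,"slide":[0,0,0.01],"rotation":[0,0,9.6]},
  {"fingers":0.04,"slide":[0,0,0],"rotation":[0,0,0]},
  {"fingers":0.04,"slide":[0,0,0],"rotation":[0,0,0]},
])

```text
t: 20.32
ee_pos: [0.5125, -0.2738, 0.132]
tcp_rot: [-3.141, 0.001, -0.302]
force: [-0.1, -0.2, 0.3]
width: 0.0396
```

```bash
python3 - <<'E'
from h import *
snap('wrist','pics/w14.png'); o=r.get_obs(); print(o['t'],o['ee_pos'],o['tcp_rot'],o['width'],o['force'])
crop('pics/w14.png',200,170,300,290,5,'pics/c22.png')
E
```

```text
20.375 [ 0.51262918 -0.27395882  0.13226759] [ 3.14150173e+00 -9.06664278e-05 -3.02503538e-01] 0.03984889699238378 [ 0.5633233   0.1846624  -0.90017155]
```

View pics/c22.png

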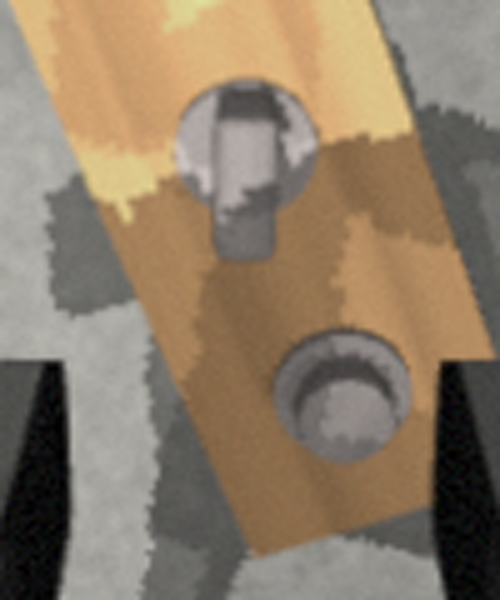

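```bash
python3 - <<'E'
from h import *
W=np.load('pics/w14.npz');o=r.get_obs();y=o['tcp_rot'][2];p=o['ee_pos'][:2]
a=lambda q,z:atz(W,200+q[0]/5,170+q[1]/5,z,True)[:2]
T=lambda k:(np.array([(k-p)@[np.cos(y),np.sin(y)],(k-p)@[np.sin(y),-np.cos(y)]])).round(4)
P=[a(q,.059) for q in [(219,120),(278,120),(274,258),(213,258)]]
print([T(k) for k in P],np.mean(P,0),T(np.mean(P,0)))
d=(P[0]+P[1]-P[2]-P[3]);print(np.degrees(np.arctan2(d[1],d[0])),np.degrees(y))
for q in [(176,148),(319,148)]: print('flange',a(q,.039),T(a(q,.039)))
print('flange mid',T(a((247,147),.039)))
for q in [(276,390),(412,390)]: print('sp',T(a(q,.039)))
E
```

```text
[array([ 0.0109, -0.0042]), array([0.0109, 0.0048]), array([-0.012 ,  0.0043]), array([-0.012 , -0.0054])] [ 0.51213858 -0.27365511] [-0.0006 -0.0001]
-19.318054991498915 -17.33217602565375
flange [ 0.51558213 -0.262375  ] [-0.0006 -0.0119]
flange [ 0.50842134 -0.28531096] [-0.0006  0.0121]
flange mid [-0.0005 -0.    ]
sp [-0.0467  0.0052]
sp [-0.047   0.0297]
```

Call:
play_rows([
  {"fingers":0.04,"slide":[-0.0006,0,0.03],"rotation":[0,0,1]},
  {"fingers":0.03,"slide":[0,0,0.03],"rotation":[0,0,0]},
  {"fingers":0.03,"slide":[0,0,0.02],"rotation":[0,0,0]},
  {"fingers":0.03,"slide":[0,0,0.0055],"rotation":[0,0,0]},
  {"fingers":0.03,"slide":[0,0,0],"rotation":[0,0,0]},
  {"fingers":0.0,"slide":[0,0,0],"rotation":[0,0,0]},
  {"fingers":0.0,"slide":[0,0,0],"rotation":[0,0,0]},
  {"fingers":0.0,"slide":[0,0,0],"rotation":[0,0,0]},
  {"fingers":0.0,"slide":[0,0,0],"rotation":[0,0,0]},
  {"fingers":0.0,"slide":[0,0,0],"rotation":[0,0,0]},
], newtons=50)

```text
t: 21.62
ee_pos: [0.5126, -0.2742, 0.048]
tcp_rot: [3.141, -0.002, -0.322]
force: [-1.6, 0.2, 7.0]
width: 0.0083
```

```bash
python3 - <<'E'
from h import *
snap('wrist','pics/w15.png'); o=r.get_obs(); print(o['t'],o['ee_pos'],o['tcp_rot'],o['width'],o['force'])
crop('pics/w15.png',200,170,300,290,5,'pics/c23.png')
E
```

```text
21.675 [ 0.5126151  -0.27417557  0.04796957] [ 3.14082443e+00 -2.29172963e-03 -3.22411357e-01] 0.008398599142454343 [-0.45109519  1.68360238  6.02072928]
```

View pics/c23.png

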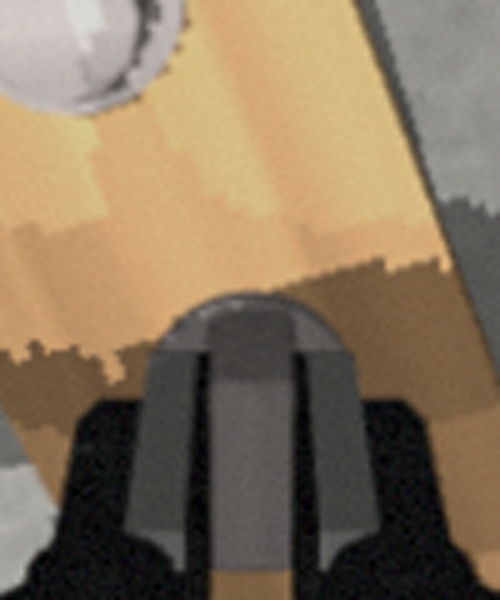

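Call:
play_rows([
  {"fingers":0.0,"slide":[0,0,-0.005],"rotation":[0,0,0]},
  {"fingers":0.0,"slide":[0,0,-0.015],"rotation":[0,0,0]},
  {"fingers":0.0,"slide":[0,0,-0.025],"rotation":[0,0,0]},
  {"fingers":0.0,"slide":[0,0,-0.025],"rotation":[0,0,0]},
  {"fingers":0.0,"slide":[0,0,-0.01],"rotation":[0,0,0]},
  {"fingers":0.0,"slide":[0.0031,-0.0146,0],"rotation":[0,0,0]},
  {"fingers":0.0,"slide":[0.0062,-0.0292,0],"rotation":[0,0,0]},
  {"fingers":0.0,"slide":[0.0062,-0.0292,0],"rotation":[0,0,0]},
  {"fingers":0.0,"slide":[0.0062,-0.0292,0],"rotation":[0,0,0]},
  {"fingers":0.0,"slide":[0.0062,-0.0292,0],"rotation":[0,0,0]},
  {"fingers":0.0,"slide":[0.0062,-0.0292,0],"rotation":[0,0,0]},
  {"fingers":0.0,"slide":[0.0062,-0.0292,0],"rotation":[0,0,0]},
  {"fingers":0.0,"slide":[0.0062,-0.0292,0],"rotation":[0,0,0]},
  {"fingers":0.0,"slide":[0.0062,-0.0292,0],"rotation":[0,0,0]},
  {"fingers":0.0,"slide":[0.0062,-0.0292,0],"rotation":[0,0,0]},
  {"fingers":0.0,"slide":[0.0031,-0.0146,0],"rotation":[0,0,0]},
  {"fingers":0.0,"slide":[0,0,0],"rotation":[0,0,-7.5]},
  {"fingers":0.0,"slide":[0,0,0],"rotation":[0,0,-7.5]},
  {"fingers":0.0,"slide":[0,0,0],"rotation":[0,0,-7.5]},
  {"fingers":0.0,"slide":[0,0,0],"rotation":[0,0,-7.3]},
])

```text
t: 24.18
ee_pos: [0.6628, -0.0164, 0.1258]
tcp_rot: [-3.141, 0.002, 0.202]
force: [-0.3, -0.4, -1.4]
width: 0.0084
```

Call:
play_rows([
  {"fingers":0.0,"slide":[0,0,0],"rotation":[0,0,0]},
  {"fingers":0.0,"slide":[0,0,0],"rotation":[0,0,0]},
])

```text
t: 24.42
ee_pos: [0.6631, -0.0165, 0.1263]
tcp_rot: [-3.141, 0.001, 0.195]
force: [0.9, -0.1, -0.2]
width: 0.0081
```

```bash
python3 - <<'E'
from h import *
snap('wrist','pics/w16.png');snap('side','pics/s16.png');snap('scene','pics/a16.png'); o=r.get_obs(); print(o['t'],o['ee_pos'],o['tcp_rot'],o['width'],o['force'])
crop('pics/w16.png',190,150,310,300,4,'pics/c24.png')
crop('pics/s16.png',270,140,350,220,7,'pics/c25.png')
crop('pics/a16.png',180,170,290,270,7,'pics/c26.png')
E
```

```text
24.575 [ 0.66326764 -0.01645831  0.12658585] [3.14154879e+00 1.83919263e-04 1.96261698e-01] 0.008141007073055855 [-0.48668626 -0.18922465 -0.64199302]
```

View pics/c24.png

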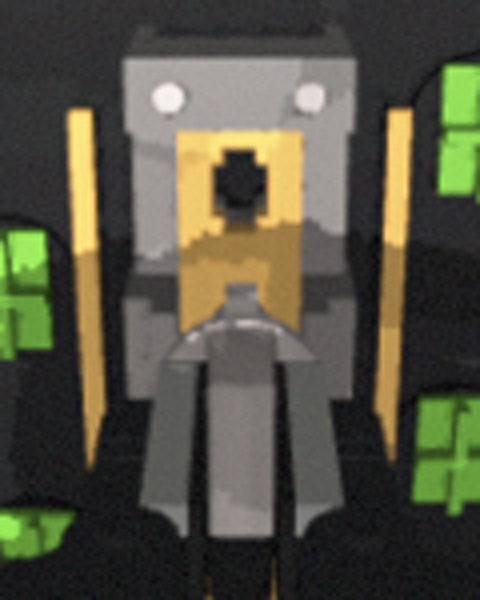

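View pics/c25.png

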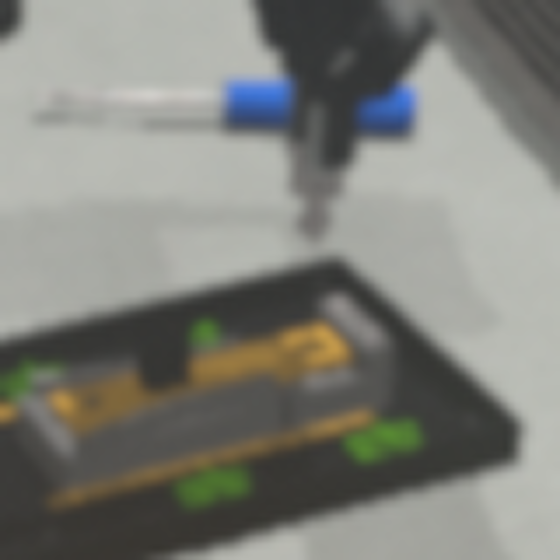

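View pics/c26.png

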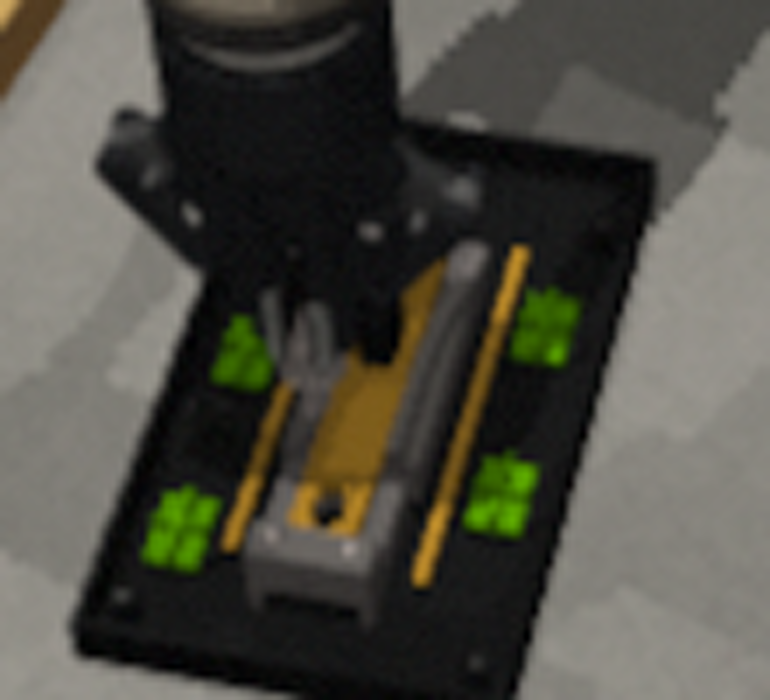

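```bash
python3 - <<'E'
from h import *
W=np.load('pics/w16.npz');p=np.array([ 0.66326764,-0.01645831]);y=.1963
a=lambda q,z:atz(W,190+q[0]/4,150+q[1]/4,z,True)[:2]
T=lambda k:(np.array([(k-p)@[np.cos(y),np.sin(y)],(k-p)@[np.sin(y),-np.cos(y)]])).round(4)
print('wing',[T(a(q,.1376)) for q in [(208,355),(275,355),(274,537),(208,537)]])
print('flange far', T(a((240,322),.1176)), 'nose near', T(a((241,286),.0876)),'lugs',T(a((225,290),.097)),T(a((258,290),.097)))
print('flange lr', T(a((165,360),.1176)),T(a((315,360),.1176)))
k=a((240,187),.032);print('hole',k,T(k)); print([T(a(q,.032)) for q in [(212,187),(268,187),(240,148),(240,228),(178,132),(302,132)]])
t0=np.array([.597,-.0303]);yy=np.radians(11.27);M=np.array([[np.cos(yy),-np.sin(yy)],[np.sin(yy),np.cos(yy)]])
print((k-t0)@M,(p-t0)@M)
crop('pics/w16.png',225,180,275,250,11,'pics/c27.png')
E
```

```text
wing [array([ 0.0153, -0.0036]), array([0.0152, 0.0047]), array([-0.0124,  0.0049]), array([-0.0124, -0.0039])]
flange far [0.0103 0.0004] nose near [0.0028 0.0006] lugs [ 0.0062 -0.002 ] [0.0062 0.0032]
flange lr [ 0.0043 -0.0103] [0.0043 0.0111]
hole [ 0.66450813 -0.01664803] [0.0012 0.0004]
[array([ 0.0012, -0.0055]), array([0.0012, 0.0063]), array([0.0098, 0.0004]), array([-0.008 ,  0.0004]), array([ 0.0133, -0.0124]), array([0.0132, 0.0133])]
[0.06887442 0.00019543] [0.06769493 0.00062392]
```

View pics/c27.png

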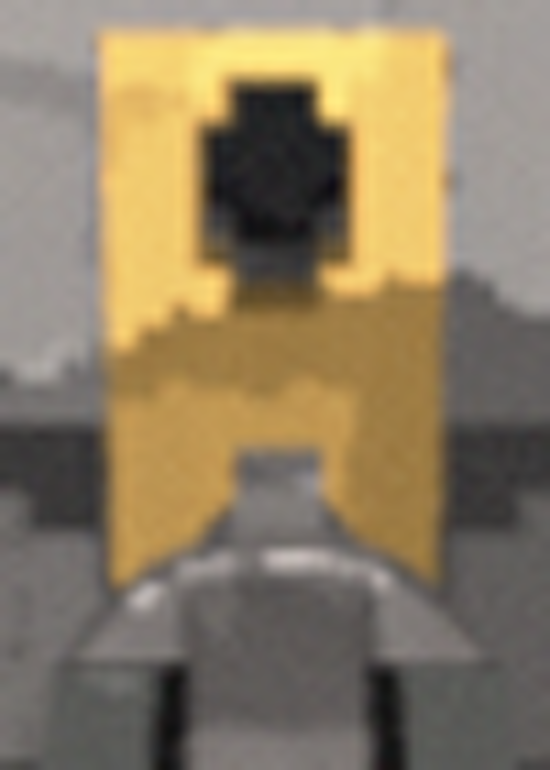

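```bash
python3 - <<'E'
from h import *
W=np.load('pics/w15.npz');p=np.array([0.5126151,-0.27417557]);y=-.3224
a=lambda q,z:atz(W,200+q[0]/5,170+q[1]/5,z,True)[:2]
T=lambda k:(np.array([(k-p)@[np.cos(y),np.sin(y)],(k-p)@[np.sin(y),-np.cos(y)]])).round(4)
print('w15 flange far',T(a((252,293),.039)),'wing far/near top',T(a((252,380),.059)),T(a((252,570),.059)))
W=np.load('pics/w16.npz');p=np.array([ 0.66326764,-0.01645831]);y=.1963
a=lambda q,z:atz(W,225+q[0]/11,180+q[1]/11,z,True)[:2]
for dz in(0,.002,-.002): print('w16 flange far',T(a((285,548),.1176+dz)),'lug',T(a((280,450),.1026+dz-.003)),'wing far',T(a((280,722),.1376+dz)),'near',T(atz(W,190+241/4,150+537/4,.1376+dz,True)[:2]))
# side/scene nose
crop('pics/s16.png',300,150,330,185,16,'pics/c28.png')
S=np.load('pics/s16.npz');A=np.load('pics/a16.npz')
for xs in (-.002,0,.002):
  q=np.array([*(p+xs*np.array([np.cos(y),np.sin(y)])),.1266-.012-.027]);print('nose side',((proj(S,q)-[300,150])*16).round(1))
E
```

```text
w15 flange far [0.0118 0.0007] wing far/near top [0.0114 0.0007] [-0.012   0.0007]
w16 flange far [0.0107 0.0009] lug [0.0084 0.0007] wing far [0.0114 0.0006] near [-0.0123  0.0005]
w16 flange far [0.0117 0.0009] lug [0.0093 0.0007] wing far [0.0125 0.0006] near [-0.0109  0.0005]
w16 flange far [0.0098 0.0009] lug [0.0075 0.0007] wing far [0.0103 0.0006] near [-0.0138  0.0005]
nose side [217.9 377.6]
nose side [226.9 375.4]
nose side [235.9 373.2]
```

View pics/c28.png

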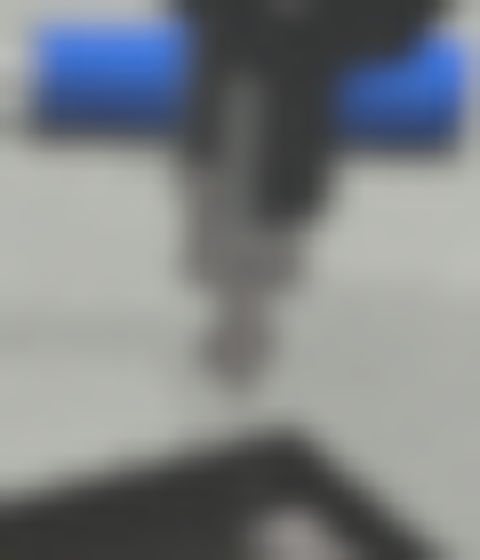

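Call:
play_rows([
  {"fingers":0.0,"slide":[0.0006,0,0.015],"rotation":[0,0,0]},
  {"fingers":0.0,"slide":[0,0,0.02],"rotation":[0,0,0]},
  {"fingers":0.0,"slide":[0,0,0.01],"rotation":[0,0,0]},
  {"fingers":0.0,"slide":[0,0,0.005],"rotation":[0,0,0]},
  {"fingers":0.0,"slide":[0,0,0],"rotation":[0,0,0]},
])

```text
t: 25.2
ee_pos: [0.6639, -0.0163, 0.0765]
tcp_rot: [3.142, 0.0, 0.197]
force: [-0.2, 0.2, -1.0]
width: 0.0083
```

```bash
python3 - <<'E'
from h import *
snap('wrist','pics/w17.png');snap('side','pics/s17.png');o=r.get_obs(); print(o['t'],o['ee_pos'],o['tcp_rot'],o['width'],o['force'])
crop('pics/w17.png',210,170,290,270,6,'pics/c29.png')
crop('pics/s17.png',285,150,345,205,10,'pics/c30.png')
E
```

```text
25.3 [ 0.66432655 -0.01640344  0.07730507] [ 3.14111679e+00 -1.08715506e-03  1.97517207e-01] 0.008208068604912607 [ 0.53249768 -0.84442042 -1.0491629 ]
```

View pics/c29.png

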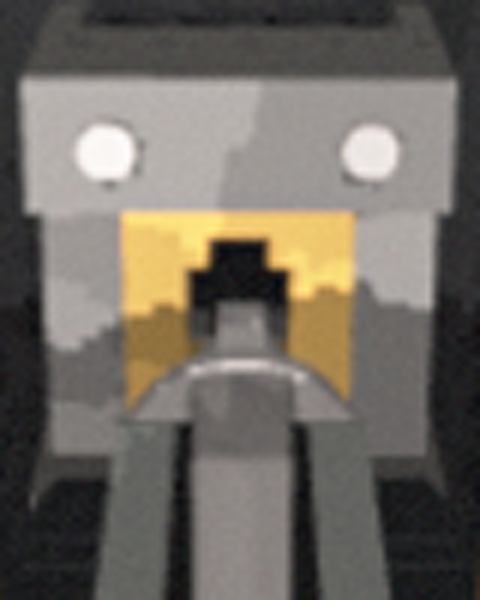

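View pics/c30.png

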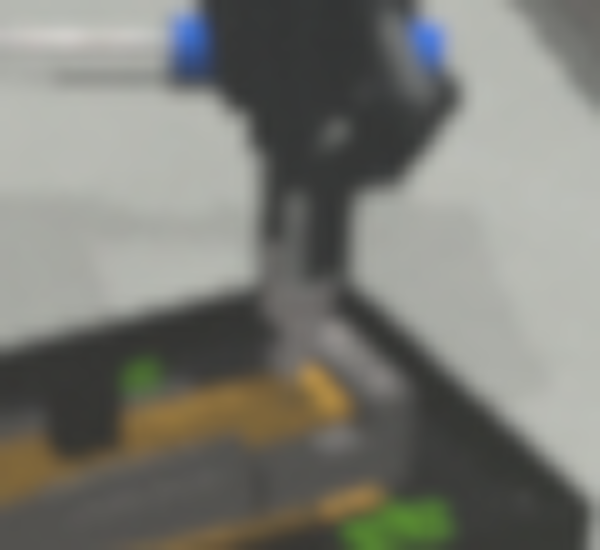

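Call:
play_rows([
  {"fingers":0.0,"slide":[0,0,0.004],"rotation":[0,0,0]},
  {"fingers":0.0,"slide":[0,0,0.004],"rotation":[0,0,0]},
  {"fingers":0.0,"slide":[0,0,0.003],"rotation":[0,0,0]},
  {"fingers":0.0,"slide":[0,0,0],"rotation":[0,0,0]},
])

```text
t: 25.8
ee_pos: [0.6637, -0.0163, 0.0653]
tcp_rot: [-3.141, 0.001, 0.198]
force: [-0.3, -0.3, 0.0]
width: 0.0085
```

Call:
play_rows([
  {"fingers":0.0,"slide":[0,0,0.003],"rotation":[0,0,0]},
  {"fingers":0.0,"slide":[0,0,0.003],"rotation":[0,0,0]},
  {"fingers":0.0,"slide":[0,0,0],"rotation":[0,0,0]},
])

```text
t: 26.18
ee_pos: [0.6638, -0.0163, 0.0593]
tcp_rot: [-3.142, 0.0, 0.198]
force: [-0.4, 0.4, -0.6]
width: 0.0085
```

Call:
play_rows([
  {"fingers":0.0,"slide":[0,0,0.003],"rotation":[0,0,0]},
  {"fingers":0.0,"slide":[0,0,0.003],"rotation":[0,0,0]},
  {"fingers":0.0,"slide":[0,0,0.002],"rotation":[0,0,0]},
  {"fingers":0.0,"slide":[0,0,0],"rotation":[0,0,0]},
])

```text
t: 26.68
ee_pos: [0.6638, -0.0163, 0.0514]
tcp_rot: [-3.142, 0.0, 0.198]
force: [-0.0, -0.6, 0.4]
width: 0.0088
```

Call:
play_rows([
  {"fingers":0.0,"slide":[0,0,0.002],"rotation":[0,0,0]},
  {"fingers":0.0,"slide":[0,0,0.002],"rotation":[0,0,0]},
  {"fingers":0.0,"slide":[0,0,0.001],"rotation":[0,0,0]},
  {"fingers":0.0,"slide":[0,0,0],"rotation":[0,0,0]},
])

```text
t: 27.18
ee_pos: [0.6639, -0.0163, 0.0466]
tcp_rot: [3.142, 0.0, 0.198]
force: [-0.8, -0.4, -0.7]
width: 0.0084
```

```bash
python3 - <<'E'
from h import *
snap('wrist','pics/w18.png');snap('side','pics/s18.png');o=r.get_obs(); print(o['t'],o['ee_pos'],o['tcp_rot'],o['width'],o['force'])
crop('pics/w18.png',190,150,310,280,4.5,'pics/c31.png')
crop('pics/s18.png',285,150,345,205,10,'pics/c32.png')
E
```

```text
27.275 [ 0.66396811 -0.01634172  0.0467232 ] [ 3.14146259e+00 -1.13433649e-04  1.97546395e-01] 0.008177486741287748 [-0.60236558 -0.09475418 -0.15977688]
```

View pics/c31.png

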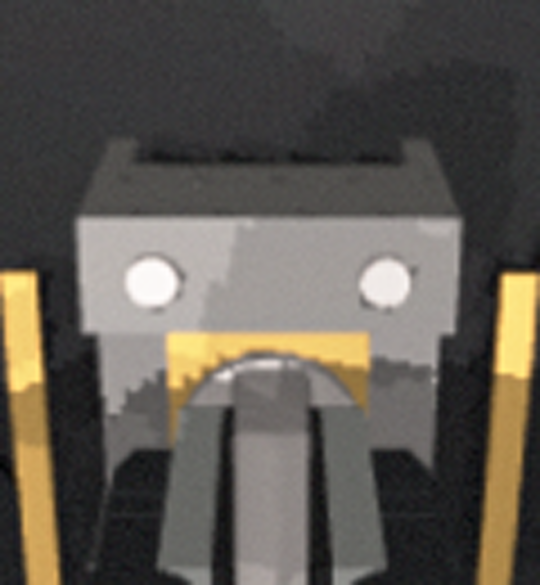

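View pics/c32.png

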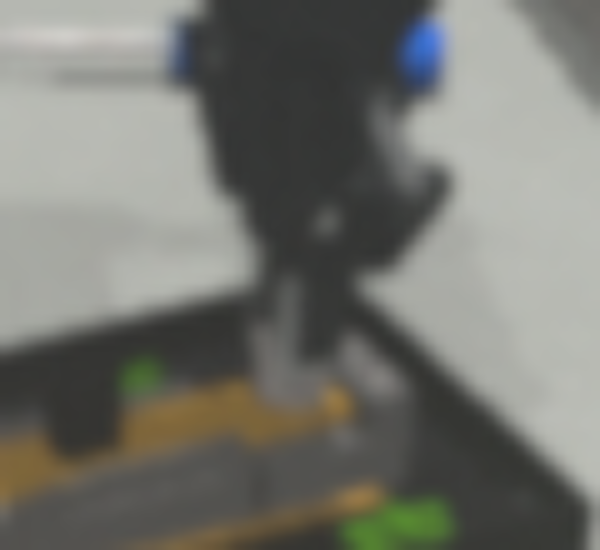

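Going in freely: the lugs are through the strip and most of the block. I'll lower the last few mm until contact.

Call:
play_rows([
  {"fingers":0.0,"slide":[0,0,0.001],"rotation":[0,0,0]},
  {"fingers":0.0,"slide":[0,0,0.0007],"rotation":[0,0,0]},
  {"fingers":0.0,"slide":[0,0,0],"rotation":[0,0,0]},
])

```text
t: 27.65
ee_pos: [0.6639, -0.0163, 0.0449]
tcp_rot: [3.142, 0.0, 0.198]
force: [-0.7, 0.7, -0.8]
width: 0.0081
```

Call:
play_rows([
  {"fingers":0.0,"slide":[0,0,0.0006],"rotation":[0,0,0]},
  {"fingers":0.0,"slide":[0,0,0.0005],"rotation":[0,0,0]},
  {"fingers":0.0,"slide":[0,0,0],"rotation":[0,0,0]},
])

```text
t: 28.02
ee_pos: [0.6639, -0.0163, 0.044]
tcp_rot: [3.141, -0.0, 0.198]
force: [0.4, -0.3, 0.6]
width: 0.0085
```

Call:
play_rows([
  {"fingers":0.0,"slide":[0,0,0.0005],"rotation":[0,0,0]},
  {"fingers":0.0,"slide":[0,0,0.0004],"rotation":[0,0,0]},
  {"fingers":0.0,"slide":[0,0,0],"rotation":[0,0,0]},
])

```text
t: 28.4
ee_pos: [0.6641, -0.0164, 0.0436]
tcp_rot: [3.141, -0.001, 0.198]
force: [-1.8, 0.6, 4.5]
width: 0.0083
```

Call:
play_rows([
  {"fingers":0.0,"slide":[0,0,0],"rotation":[0,0,-5]},
  {"fingers":0.0,"slide":[0,0,0],"rotation":[0,0,-8]},
  {"fingers":0.0,"slide":[0,0,0],"rotation":[0,0,-8]},
  {"fingers":0.0,"slide":[0,0,0],"rotation":[0,0,-8]},
  {"fingers":0.0,"slide":[0,0,0],"rotation":[0,0,0]},
])

```text
t: 29.02
ee_pos: [0.6644, -0.0161, 0.0436]
tcp_rot: [3.141, -0.001, 0.703]
force: [-0.5, 1.4, 5.2]
width: 0.0083
```

```bash
python3 - <<'E'
from h import *
o=r.get_obs(); print(o['t'],o['ee_pos'],o['tcp_rot'],o['width'],o['force'],o['ft_torque'],o['joint_positions'])
E
```

```text
29.025 [ 0.66444145 -0.01610612  0.04360264] [ 3.14064825e+00 -1.13090764e-03  7.02621047e-01] 0.00827800087860451 [-0.52344034  1.35478439  5.22474129] [ 0.27523347  0.05712699 -0.05053835] [-1.39542090e-01  7.71977451e-01  1.31730909e+00  2.47650831e-04
  1.05084851e+00  7.28510840e-01]
```

Call:
play_rows([
  {"fingers":0.0,"slide":[0,0,0],"rotation":[0,0,-8]},
  {"fingers":0.0,"slide":[0,0,0],"rotation":[0,0,-9]},
  {"fingers":0.0,"slide":[0,0,0],"rotation":[0,0,-9]},
  {"fingers":0.0,"slide":[0,0,0],"rotation":[0,0,-9]},
  {"fingers":0.0,"slide":[0,0,0],"rotation":[0,0,0]},
])

```text
t: 29.65
ee_pos: [0.6644, -0.0162, 0.0436]
tcp_rot: [3.14, -0.0, 1.313]
force: [-0.4, 0.2, 5.9]
width: 0.0085
```

Call:
play_rows([
  {"fingers":0.0,"slide":[0,0,0],"rotation":[0,0,-9]},
  {"fingers":0.0,"slide":[0,0,0],"rotation":[0,0,-9]},
  {"fingers":0.0,"slide":[0,0,0],"rotation":[0,0,-8]},
  {"fingers":0.0,"slide":[0,0,0],"rotation":[0,0,0]},
  {"fingers":0.0,"slide":[0,0,0],"rotation":[0,0,0]},
])

```text
t: 30.28
ee_pos: [0.6642, -0.0161, 0.0436]
tcp_rot: [3.141, 0.0, 1.765]
force: [-0.9, 1.5, 5.9]
width: 0.0086
```

```bash
python3 - <<'E'
from h import *
snap('wrist','pics/w19.png');snap('side','pics/s19.png');o=r.get_obs(); print(o['t'],o['ee_pos'],np.degrees(o['tcp_rot']),o['width'],o['force'],o['ft_torque'])
crop('pics/w19.png',190,150,310,280,4.5,'pics/c33.png')
crop('pics/s19.png',285,140,345,205,9,'pics/c34.png')
E
```

```text
30.375 [ 0.66423117 -0.01611935  0.04359412] [1.79942819e+02 4.18003246e-03 1.01123803e+02] 0.008315140347088844 [-1.19356124  0.89024226  5.29130044] [ 0.25449403  0.20428346 -0.02388051]
```

View pics/c33.png

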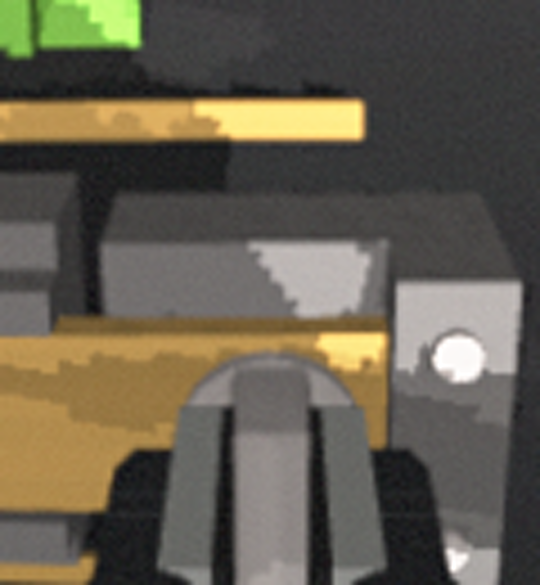

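View pics/c34.png

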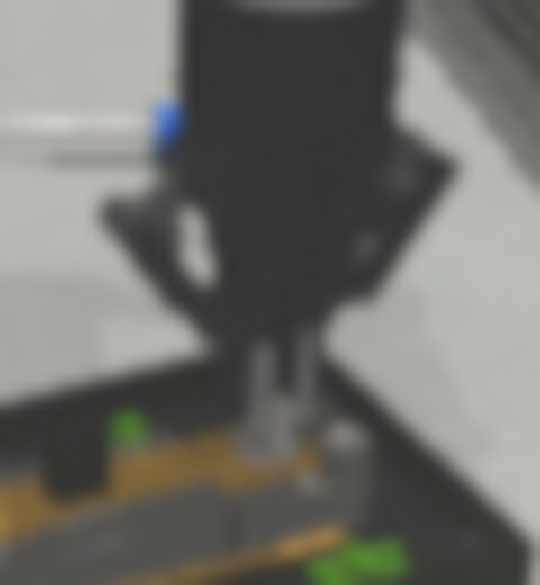

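Call:
play_rows([
  {"fingers":0.022,"slide":[0,0,-0.0003],"rotation":[0,0,0]},
  {"fingers":0.022,"slide":[0,0,0],"rotation":[0,0,0]},
  {"fingers":0.022,"slide":[0,0,0],"rotation":[0,0,0]},
  {"fingers":0.022,"slide":[0,0,-0.005],"rotation":[0,0,0]},
  {"fingers":0.022,"slide":[0,0,-0.02],"rotation":[0,0,0]},
  {"fingers":0.022,"slide":[0,0,-0.03],"rotation":[0,0,0]},
  {"fingers":0.03,"slide":[0,0,-0.04],"rotation":[0,0,0]},
  {"fingers":0.03,"slide":[0,-0.02,-0.03],"rotation":[0,0,0]},
  {"fingers":0.03,"slide":[-0.04,0.0,0],"rotation":[0,0,0]},
  {"fingers":0.03,"slide":[-0.04,0,0],"rotation":[0,0,0]},
  {"fingers":0.03,"slide":[0,0,0],"rotation":[0,0,0]},
  {"fingers":0.03,"slide":[0,0,0],"rotation":[0,0,0]},
])

```text
t: 31.88
ee_pos: [0.6598, -0.0983, 0.1683]
tcp_rot: [-3.141, -0.0, 1.768]
force: [-0.5, 1.2, 0.5]
width: 0.0303
```

```bash
python3 - <<'E'
from h import *
snap('wrist','pics/w20.png');snap('scene','pics/a20.png');snap('side','pics/s20.png');o=r.get_obs(); print(o['t'],o['ee_pos'],np.degrees(o['tcp_rot']),o['width'],o['force'])
crop('pics/w20.png',190,100,330,250,4,'pics/c35.png')
E
```

```text
32.025 [ 0.65990577 -0.09748365  0.16838289] [-1.79991438e+02 -1.17896729e-02  1.01390210e+02] 0.030005104964156336 [0.50916677 0.07291262 0.40001472]
```

View pics/w20.png

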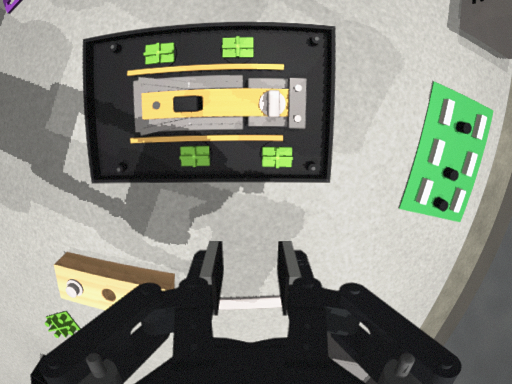

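View pics/c35.png

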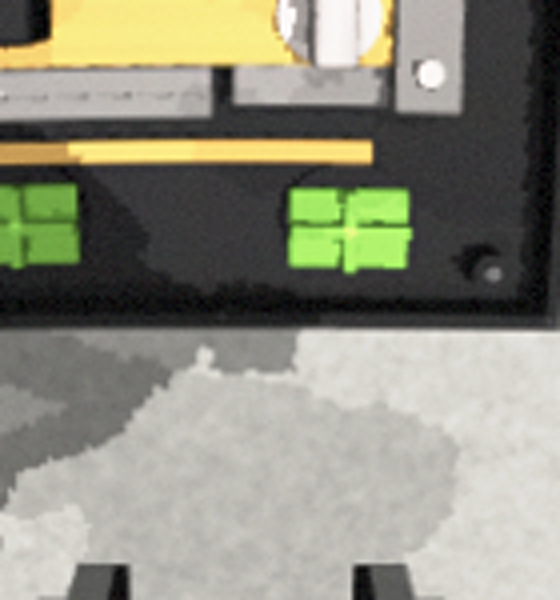

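View pics/a20.png

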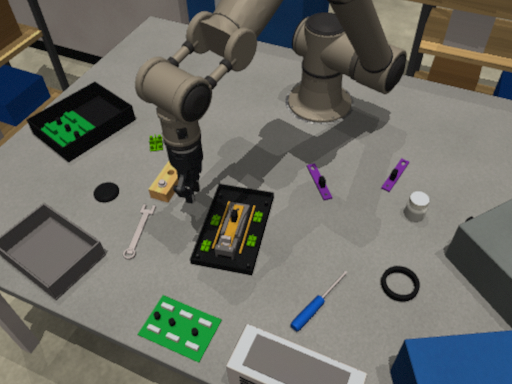

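```bash
python3 - <<'E'
from h import *
crop('pics/w20.png',235,65,325,145,8,'pics/c36.png')
crop('pics/a20.png',190,180,285,275,6,'pics/c37.png')
crop('pics/s20.png',240,160,360,240,6,'pics/c38.png')
E
```

```text
(no output)
```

View pics/c36.png

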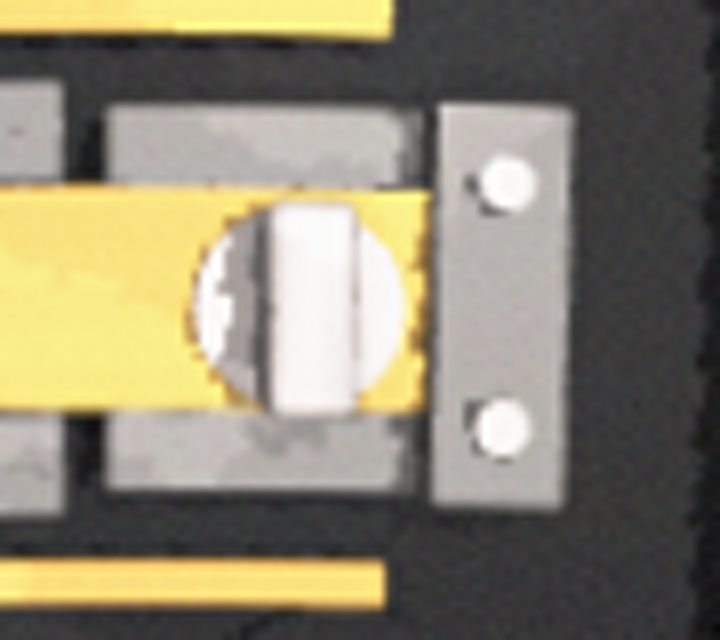

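View pics/c37.png

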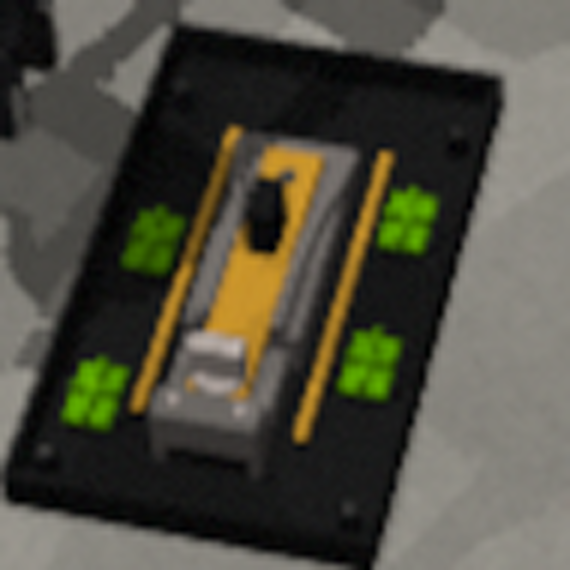

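View pics/c38.png

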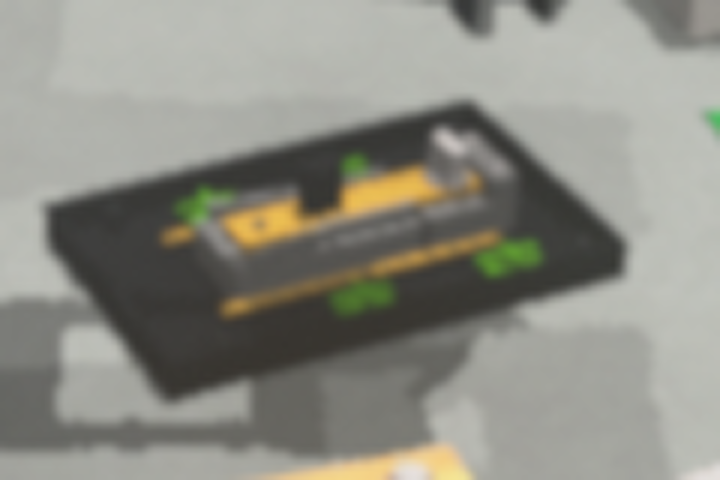

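```bash
python3 - <<'E'
from h import *
print(r.finish_job())
E
```

```text
the job is handed in; nothing more can be done
None
```

The job is done and handed in at about 32 s of the 72 s allowed. No verdict was reported.

- **Strip:** I took the brass strip by its grip and slid it keyhole end first along the channel. Partway in I let it down and took a slightly higher hold. I then crept it against the stop with about 5 N and let go.
- **Screw:** I took the wing-headed screw from the middle hole of the rack and lowered it freely through both keyholes. It made contact at about 4.5 N with the tool at 43.6 mm, where 44 mm was expected for a seated flange. I turned it 90° with no noticeable resistance, let go and drew the arm well clear.
- **Last checks:** The last pictures show the strip touching the stop and the flange over the keyhole. The wing stands across the strip to within about 1°. I saw no other object moved, and the gripper touches nothing.
- **Disagreements:** The strip keyhole's position along the tray came out between 68.0 and 68.9 mm from different pictures, within the calibration error. That the flange is flat rests on the contact height and the pictures; I did not measure it directly.

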